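# Change the batch of culture dishes in a bench incubator

### The job

Change the batch in the small incubator: lift its hatch out of its seat and slide it fully aside to the stops, and take yesterday's amber-lidded dishes out of the well and lay them flat in the steel tray. Then stack all of today's dishes from the bench mat, lid up, in one neat stack centred on the round plate in the well, the green-lidded control dish on top, and slide the hatch back and let it drop flush into its seat. Leave the wash bottle, the timer and the label roll where they stand.

Things in the scene. Friction and masses are not known exactly. Their poses are not given: they have to be found in the camera images.
- incubator: small white bench incubator, fixed, 166 (x) x 352 (y) x 89 mm high; origin at the centre of its underside; x to its back, y along the hatch channels, z up. Well at the -y end, runway at the +y end. C-channels along y: webs at x = +-69.5, lips reaching in to x = +-62.5 mm, lip underside 86, top 89 mm high. Rubber end stops in the channel corners (|x| 42 to 69.5, 86 mm high) at y = -162.5 and +166 mm.
- plate (a point): centre of the top face of the round metal support plate (74 mm diameter) in the middle of the well; 6 mm above the bench, at incubator x = 0, y = -78 mm; axes as the incubator's. The well is 120 (x) x 150 (y) mm inside, its floor 2 mm above the bench.
- well_mouth (a point): centre of the well's mouth, straight above the plate, at runway height (74 mm above the bench). Round the mouth lies the hatch seat, a recess 139 (x) x 169 (y) mm, 5 mm deep (69 mm above the bench). The seated hatch's top is flush with this height. Axes as the incubator's.
- runway (a point): point on the runway (74 mm above the bench, incubator y = +84 mm) above which the hatch's centre lies when it is slid fully aside against the far end stops, the well then being wholly open. 162 mm from well_mouth. Axes as the incubator's.
- hatch_plate (a point): centre of the hatch's plate, half-way through. Grey-framed window plate 134 (x) x 164 (y) x 5 mm, about 0.25 kg, loose but captive under the channel lips: from its seat it rises 12 mm at most, and must rise over 5 mm (8 is right) to pass to the runway. Play 2.5 mm each side. Seated, this point is 71.5 mm above the bench, on the runway 76.5.
- hatch_handle (a point): middle of the hatch's black bar handle: straight bar 80 mm long along the hatch's x (across the channels), 14 mm wide along y, 14 mm high; 30 mm above the plate's underside, open underneath (18 mm above the plate's top). Made to be pinched across y from above. Axes as the incubator's.
- control_c (a point): today's control dish, always present: closed culture dish: a flat disc 58 mm in diameter and 12 mm high, red filling, green lid; 30 g. The point is its centre, half-way up (6 mm over its underside, 6 mm under its top); z is up out of the lid. Lies lid up on the bench mat at the right to begin with.
- dish_1_c (a point): closed culture dish: a flat disc 58 mm in diameter and 12 mm high, red filling, clear lid with a small paper label; 30 g. The point is its centre, half-way up (6 mm over its underside, 6 mm under its top); z is up out of the lid. Lies lid up on the bench mat at the right to begin with. Not present in every run (then None).
- dish_2_c (a point): closed culture dish: a flat disc 58 mm in diameter and 12 mm high, red filling, clear lid with a small paper label; 30 g. The point is its centre, half-way up (6 mm over its underside, 6 mm under its top); z is up out of the lid. Lies lid up on the bench mat at the right to begin with. Not present in every run (then None).
- dish_3_c (a point): closed culture dish: a flat disc 58 mm in diameter and 12 mm high, red filling, clear lid with a small paper label; 30 g. The point is its centre, half-way up (6 mm over its underside, 6 mm under its top); z is up out of the lid. Lies lid up on the bench mat at the right to begin with. Not present in every run (then None).
- dish_4_c (a point): closed culture dish: a flat disc 58 mm in diameter and 12 mm high, red filling, clear lid with a small paper label; 30 g. The point is its centre, half-way up (6 mm over its underside, 6 mm under its top); z is up out of the lid. Lies lid up on the bench mat at the right to begin with. Not present in every run (then None).
- old_1_c (a point): one of yesterday's two dishes: closed culture dish: a flat disc 58 mm in diameter and 12 mm high, red filling, amber lid; 30 g. The point is its centre, half-way up (6 mm over its underside, 6 mm under its top); z is up out of the lid. Lies on the plate in the well to begin with.
- old_2_c (a point): the other of yesterday's two dishes: closed culture dish: a flat disc 58 mm in diameter and 12 mm high, red filling, amber lid; 30 g. The point is its centre, half-way up (6 mm over its underside, 6 mm under its top); z is up out of the lid. Lies on top of the other amber one in the well to begin with.
- tray_floor (a point): centre of the floor of the shallow steel tray, fixed on the bench at the left; 2 mm above the bench. Tray 110 (its x) x 150 (its y) mm inside, rim 8 mm above the bench; x points away from the robot, z up.
- bottle: white wash bottle, 76 x 63 x 156 mm, standing at the left; origin at the centre of its underside; a bystander
- timer: white bench timer, 39 x 68 x 62 mm, at the left; origin at the centre of its underside; a bystander
- label_roll: roll of white labels, 66 mm in diameter, 26 mm high, beside the dishes at the right; origin at the centre of its underside; a bystander
Things that resemble listed ones, but are neither listed nor needed, are in the scene too. What is shaped like the part that bears dish_4_c but black or purple is not meant.

How it is judged:
On the way, in this order (a step that is already met when the one before it is completed fails the run):
1. the hatch is out of its seat and slid aside to within 10 mm of the far end stops (y of hatch_plate in the frame of runway above -0.01 m), for 0.2 s.
2. all the dishes are stacked flat on the plate, each within 8 mm of its centre, control dish uppermost (horizontal distance between each of control_c, dish_1_c, dish_2_c, dish_3_c, dish_4_c and plate below 0.008 m and angle between each of control_c, dish_1_c, dish_2_c, dish_3_c, dish_4_c's own z axis and vertical below 0.06 rad and z of control_c in the frame of plate between 0.003 and 0.064 m and z of dish_1_c in the frame of plate between 0.003 and 0.064 m and z of dish_2_c in the frame of plate between 0.003 and 0.064 m and z of dish_3_c in the frame of plate between 0.003 and 0.064 m and z of dish_4_c in the frame of plate between 0.003 and 0.064 m and z of control_c in the frame of dish_1_c above 0.008 m and z of control_c in the frame of dish_2_c above 0.008 m and z of control_c in the frame of dish_3_c above 0.008 m and z of control_c in the frame of dish_4_c above 0.008 m), for 0.3 s.
At the end, for the whole second after the job is handed in: yesterday's dishes lie flat inside the tray; today's form one flat stack on the plate, each centred to 8 mm, control dish on top; the hatch lies flat in its seat over the well, flush with the runway; all at rest (all of step 2 and z of hatch_plate in the frame of well_mouth between -0.006 and 0 m and horizontal distance between hatch_plate and well_mouth below 0.008 m and angle between hatch_plate's own z axis and vertical below 0.02 rad and x of old_1_c in the frame of tray_floor between -0.03 and 0.03 m and y of old_1_c in the frame of tray_floor between -0.05 and 0.05 m and z of each of old_1_c, old_2_c in the frame of tray_floor below 0.03 m and angle between each of old_1_c, old_2_c's own z axis and vertical below 0.06 rad and x of old_2_c in the frame of tray_floor between -0.03 and 0.03 m and y of old_2_c in the frame of tray_floor between -0.05 and 0.05 m); the robot touches nothing.
It fails at once if the wash bottle is pushed more than 3 cm from its place (distance of bottle from where it was at the start of the episode above 0.03 m).
It fails at once if the timer is pushed more than 3 cm from its place (distance of timer from where it was at the start of the episode above 0.03 m).
It fails at once if the label roll is pushed more than 3 cm from its place (distance of label_roll from where it was at the start of the episode above 0.03 m).
Of dish_1, dish_2, dish_3, dish_4 only 2 to 4 are there at a start; the rules pass over those that are not, and their reading is None.
At some moment in a run one of hatch may be knocked a few centimetres aside while the robot is not near it.
Once in a run the grip may slacken for a moment while it holds something.
It also fails if it takes over 210 s, if anything falls off the work surface, if the arm or the gripper's body presses on something with over 40 N, if the wrist force passes 120 N, or if a joint passes its speed limit or range.

### The arm

A 6-joint arm with a two-finger parallel gripper is mounted at the origin on a cart in front of the work surface, level with it; the furniture and walls round the work are solid. World frame = base frame: x ahead of the robot, y to its left, z up, the work surface at z = 0. Lengths are in m, angles in rad, forces in N, time in s.
With the tool pointing down it reaches from about 0.35 to 0.975 m from the base axis. Payload 4.9 kg.
Tool frame: the origin (TCP) lies between the finger pads; the fingertips stand 19 mm ahead of it and the grasp point (between the pads) is the TCP; z points along the fingers, y is the line along which they close (so a half turn about z gives the same grasp; the last joint's range is limited). The gripper opens to 85 mm and grips with 20 to 120 N. Pads are 22 mm wide; open, the fingers measure 114 mm over their backs; the gripper's body (76 mm by 85 mm) begins 54 mm behind the grasp point. The pads swing forward as they close: fully open they stand 13 mm farther back than shut.
Start: joints at [-1.238, 0.053, 1.613, -0, 1.476, -0.119], TCP at [0.273, -0.562, 0.25] pointing down, gripper open.
Joint ranges: [-3.01, 3.01], [-1.01, 2.22], [0.06, 2.58], [-1.02, 4.17], [0.09, 2.62], [-3.14, 3.14]. Speed limits (rad/s): [2.57, 2.57, 3.14, 3.14, 3.14, 3.14].

### API

Orientations are given as a rotation vector (axis times angle).
In Python, from station import ctrl gives the robot as it stands. The module is installed in compiled form; this text tells all that it offers.
- The arm moves only by the tool servo_tool, never from a script. Its argument "increments" is a list that holds one entry, the list of rows, each a list of 5 numbers: the finger opening in cm, from 0 to 8.54, then the shift along the tool's x, y, z in cm, then the turn about the tool's z in degrees. A call has 1 to 5 rows; each row is the pose to reach, as a shift and turn from the pose commanded when the call began, along the tool's axes at that moment; what a row does not reach only later rows make up. A row lasts 1/10 s, in which the tool goes at most 50 mm and 8.59 degrees, less where a joint would pass 70% of its speed; a pose out of reach is approached as far as the arm can. A call with a gripper value outside its range is refused whole. The fingers move at their own pace and stop on an object; "newtons" is the grip in N (left out, the last holds). Time passes only in rows, so rows that repeat a pose let the fingers close. It gives the time, the measured TCP pose, the force, the opening and the grip force at its end, in the units of the state.
- ctrl.get_obs(): the state, without advancing time (a new reading comes with each control period).
- ctrl.get_image(name): name is "side" or "top" or "wrist"; returns a dict with "img" (400x640x3 uint8, red, green, blue), "fx", "fy", "cx", "cy" (pixels), "k1" (the pictures are not rectified: a ray, as slopes to the right and down, at radius r is drawn at 1 + k1 r^2 times it, then the intrinsics apply), "rvec" (rotation vector, rad) and "tvec" (3), from world to camera coordinates, as OpenCV has them; the wrist camera has in their place "mount" (4x4, takes a point from camera to tool coordinates, whose origin is the TCP and whose axes are the flange's). Camera axes: x right, y down, z forward; pixel columns grow to the right and rows downward; lengths in m; the calibration is good to about 2 mm. A picture is of the moment at which its call begins: read the wrist's pose just before it. There is no depth.
- ctrl.finish_job(): hands the job in; it is judged then, once.
The state is a dict: "t": time; "q": joint angles; "dq": joint speeds; "effort": joint torques, N m; "tool_pos": TCP position; "tool_rot": TCP orientation; "contact_force": force on the tool from outside, world axes, zero at the start; "wrist_torque": the same for the moment, N m; "opening": finger opening in m; "grip_force": force on a finger pad.
Only numpy, scipy, OpenCV 4.12 (cv2) and the standard library are available. Lean on these libraries where they do the work, as an engineer would, in place of code of your own. Each camera call takes 0.05 s, during which the arm holds its last target. There are 200 camera calls.

## Working session

There is one attempt and no reset: what is moved stays moved. The work goes in short steps, Python scripts to look and compute and a tool call to move; the robot and the scene stay as the last step left them, time stands still between calls to the robot, and variables do not carry over. Pictures are saved under pics/ and viewed, at most 14 in all, crops included, and the job is handed in when it is done.

Besides the shell and the picture viewer there is one more tool, called in YAML: its name, and indented under it one key for each argument. servo_tool: Moves the arm, as the interface text tells. Its arguments: {"type":"object","properties":{"increments":{"type":"array"},"newtons":{"type":"number"}},"required":["increments"]}

```bash
mkdir -p pics; cat > h.py <<'E'
import numpy as np, cv2
from scipy.spatial.transform import Rotation as R
from station import ctrl
def snap(name,fn):
    o=ctrl.get_obs(); d=ctrl.get_image(name); cv2.imwrite('pics/'+fn,d['img'][:,:,::-1])
    if 'mount' in d:
        T=np.eye(4);T[:3,:3]=R.from_rotvec(o['tool_rot']).as_matrix();T[:3,3]=o['tool_pos'];M=T@np.array(d['mount'])
        Rc=M[:3,:3].T; t=-Rc@M[:3,3]
    else: Rc=R.from_rotvec(np.ravel(d['rvec'])).as_matrix(); t=np.ravel(d['tvec'])
    np.savez('pics/'+fn+'.npz',K=[d['fx'],d['fy'],d['cx'],d['cy'],d['k1']],R=Rc,t=t)
    return d['img']
def unproj(fn,u,v,z):
    c=np.load('pics/'+fn+'.npz');fx,fy,cx,cy,k1=c['K']
    d=np.array([(u-cx)/fx,(v-cy)/fy]);s=d.copy()
    for _ in range(30): s=d/(1+k1*(s@s))
    Rc,t=c['R'],c['t'];C=-Rc.T@t;r=Rc.T@np.array([s[0],s[1],1])
    return C+r*(z-C[2])/r[2]
def proj(fn,P):
    c=np.load('pics/'+fn+'.npz');fx,fy,cx,cy,k1=c['K']
    p=c['R']@np.array(P)+c['t'];s=p[:2]/p[2];s=s*(1+k1*(s@s));return np.array([fx*s[0]+cx,fy*s[1]+cy])
def st():
    o=ctrl.get_obs();print({k:np.round(o[k],4).tolist() for k in('t','q','tool_pos','tool_rot','contact_force','opening','grip_force')})
E
python3 - <<'E'
from h import *
st()
for n in('top','side','wrist'):
    snap(n,n+'0.png');c=np.load(f'pics/{n}0.png.npz');print(n,c['K'],-c['R'].T@c['t'])
E
```

```text
{'t': 0.0, 'q': [-1.238, 0.0534, 1.6143, -0.0, 1.476, -0.119], 'tool_pos': [0.2727, -0.5617, 0.249], 'tool_rot': [-3.0598, -0.7032, 0.0004], 'contact_force': [0.0383, 0.6339, -0.661], 'opening': 0.0853, 'grip_force': 0.0}
top [ 4.29634281e+02  4.29634281e+02  3.21306777e+02  1.99280533e+02
 -1.17505816e-01] [-0.42689841  0.07857573  1.49082958]
side [ 4.32994685e+02  4.32994685e+02  3.18446242e+02  2.04669109e+02
 -4.05414691e-02] [ 0.3723406  -1.2584978   0.69434621]
wrist [ 2.78647807e+02  2.78647807e+02  3.22828532e+02  2.03190963e+02
 -4.80355832e-02] [ 0.34845456 -0.52615674  0.37142836]
```

View pics/top0.png

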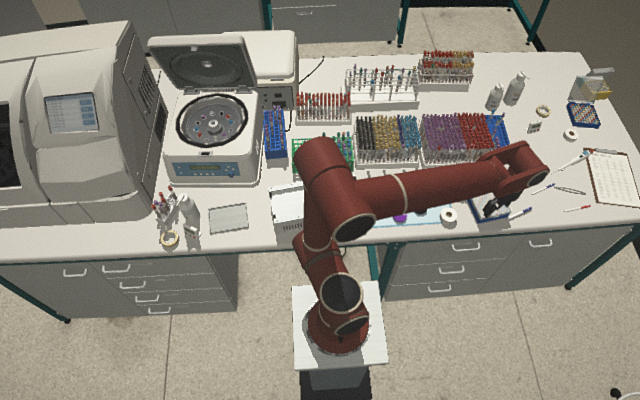

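View pics/side0.png

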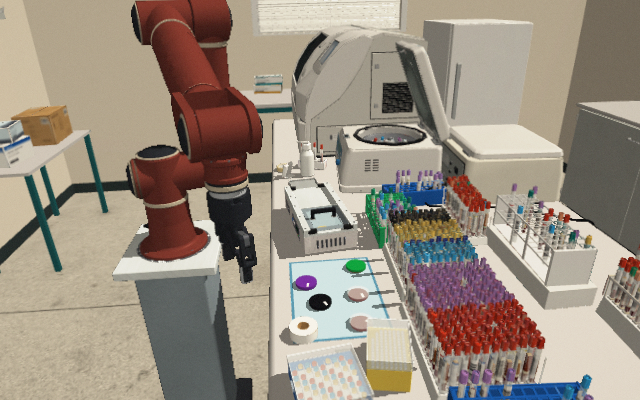

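View pics/wrist0.png

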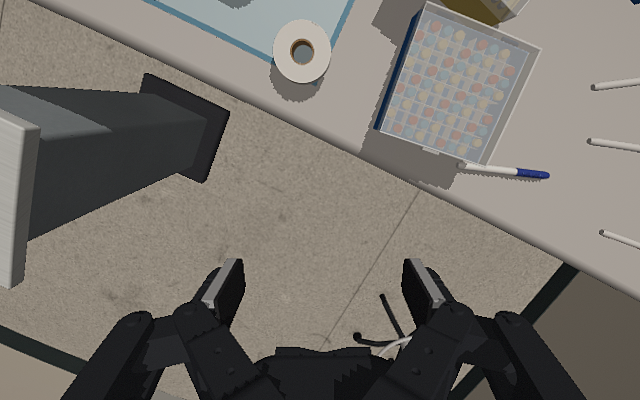

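```bash
python3 - <<'E'
from h import *
print(R.from_rotvec(ctrl.get_obs()['tool_rot']).as_matrix().round(3))
for n,u,v,z in [('green',356,266,.012),('c1',357,294,.012),('c2',360,323,.012),('purple',306,283,.012),('roll',303,325,.026),('handle',322,211,.099),('nearR topcorner',352,232,.089),('nearL topcorner',294,244,.089),('farL',287,185,.089),('farR',328,181,.089)]:
    print(n,unproj('side0.png',u,v,z).round(3))
for n,u,v,z in [('tray',228,219,.002),('trayTL',209,208,.008),('trayTR',245,204,.008),('trayBL',215,235,.008),('trayBR',250,230,.008)]:
    print(n,unproj('top0.png',u,v,z).round(3))
E
```

```text
[[ 0.9    0.437 -0.001]
 [ 0.437 -0.9    0.002]
 [ 0.    -0.002 -1.   ]]
green [ 0.56  -0.229  0.012]
c1 [ 0.541 -0.359  0.012]
c2 [ 0.528 -0.47   0.012]
purple [ 0.413 -0.294  0.012]
roll [ 0.394 -0.477  0.026]
handle [ 0.484 -0.037  0.099]
nearR topcorner [ 0.558 -0.168  0.089]
nearL topcorner [ 0.388 -0.214  0.089]
farL [0.381 0.219 0.089]
farR [0.534 0.235 0.089]
tray [0.446 0.403 0.002]
trayTL [0.5   0.483 0.008]
trayTR [0.509 0.335 0.008]
trayBL [0.374 0.45  0.008]
trayBR [0.387 0.313 0.008]
```

servo_tool:
  increments:
    - [[8.5,0,0,-5,0],[8.5,4,-4,-10,8],[8.5,8,-8,-15,16],[8.5,12,-11,-15,24],[8.5,16,-14.5,-15,25.9]]

```text
t: 0.65
tool_pos: [0.3361, -0.4026, 0.3954]
tool_rot: [3.138, -0.007, 0.003]
contact_force: [1.5, 0.5, 0.1]
opening: 0.0849
grip_force: 0.0
```

```bash
python3 - <<'E'
from h import *
st(); snap('wrist','w1.png')
E
```

```text
{'t': 0.65, 'q': [-1.0172, -0.2348, 1.6448, 0.0001, 1.7277, 0.5583], 'tool_pos': [0.3361, -0.4026, 0.3954], 'tool_rot': [3.1383, -0.0074, 0.0034], 'contact_force': [1.5464, 0.5155, 0.0669], 'opening': 0.0849, 'grip_force': 0.0}
```

View pics/w1.png

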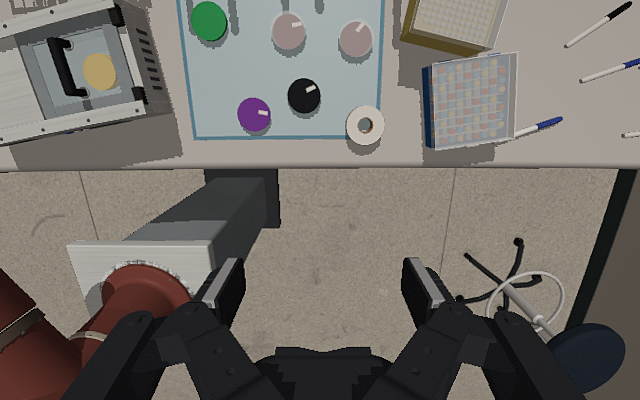

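servo_tool:
  increments:
    - [[8.5,4,-5,0,0],[8.5,8,-10,0,0],[8.5,8,-13,0,0],[8.5,8,-13,0,0],[8.5,8,-13,0,0]]

```text
t: 1.2
tool_pos: [0.416, -0.2724, 0.3926]
tool_rot: [3.141, 0.004, -0.0]
contact_force: [0.0, -0.7, 0.1]
opening: 0.0848
grip_force: 0.0
```

```bash
python3 - <<'E'
from h import *
st(); snap('wrist','w2.png')
E
```

```text
{'t': 1.2, 'q': [-0.7293, -0.2991, 1.7018, -0.0004, 1.7387, 0.8389], 'tool_pos': [0.416, -0.2724, 0.3926], 'tool_rot': [3.1412, 0.0039, -0.0002], 'contact_force': [0.0499, -0.6695, 0.0691], 'opening': 0.0848, 'grip_force': 0.0}
```

servo_tool:
  increments:
    - [[8.5,0,-5,0,0],[8.5,0,-10,0,0],[8.5,0,-15,0,0],[8.5,0,-20,0,0],[8.5,0,-20,0,0]]

```text
t: 1.75
tool_pos: [0.4156, -0.0704, 0.3932]
tool_rot: [-3.141, -0.008, -0.002]
contact_force: [0.6, -0.3, -0.0]
opening: 0.085
grip_force: 0.0
```

servo_tool:
  increments:
    - [[8.5,0,0,0,0],[8.5,0,0,0,0]]

```text
t: 1.95
tool_pos: [0.4158, -0.075, 0.3925]
tool_rot: [3.141, -0.004, -0.001]
contact_force: [1.0, -0.7, -0.3]
opening: 0.085
grip_force: 0.0
```

```bash
python3 - <<'E'
from h import *
st(); snap('wrist','w3.png')
E
```

```text
{'t': 1.95, 'q': [-0.3547, -0.4885, 1.8414, -0.0006, 1.7892, 1.2188], 'tool_pos': [0.4158, -0.075, 0.3925], 'tool_rot': [3.1412, -0.0045, -0.001], 'contact_force': [1.0231, -0.694, -0.3152], 'opening': 0.085, 'grip_force': 0.0}
```

View pics/w2.png

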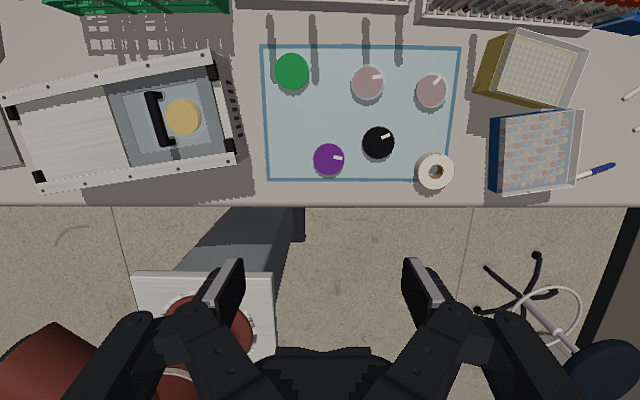

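View pics/w3.png

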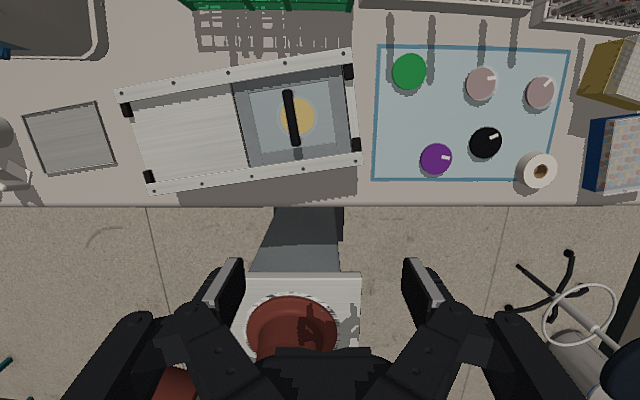

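```bash
python3 - <<'E'
import cv2
a=cv2.imread('pics/w3.png')
cv2.imwrite('pics/c1.png',cv2.resize(a[40:200,108:368],None,fx=3,fy=3,interpolation=cv2.INTER_CUBIC))
E
```

```text
(no output)
```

View pics/c1.png

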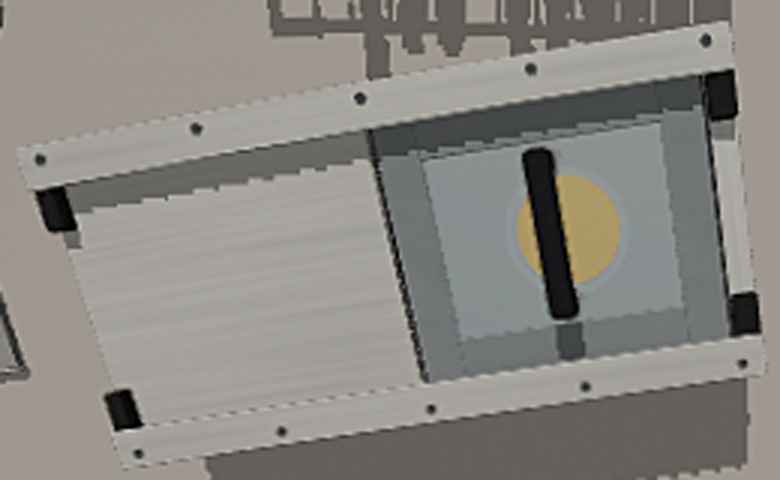

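```bash
cat >> h.py <<'E'
from scipy.optimize import least_squares
def fitrect(fn,px,hx,hy,z,g):
    # corners: order (+x,+y),(+x,-y),(-x,-y),(-x,+y)
    c=np.array([[hx,hy],[hx,-hy],[-hx,-hy],[-hx,hy]])
    def f(p):
        s,co=np.sin(p[2]),np.cos(p[2]);Q=c@np.array([[co,s],[-s,co]])+p[:2]
        return np.concatenate([proj(fn,[*q,z])-a for q,a in zip(Q,px)])
    r=least_squares(f,g);return r.x,r.fun.round(1)
def blob(fn,u,v,z,tol=22,rad=30):
    im=cv2.imread('pics/'+fn).astype(int);m=(np.abs(im-im[v-3:v+4,u-6:u+1].reshape(-1,3).mean(0)).max(2)<tol).astype(np.uint8)
    k=np.zeros_like(m);cv2.circle(k,(u,v),rad,1,-1);n,l,s,ce=cv2.connectedComponentsWithStats(m*k)
    i=1+np.argmax(s[1:,4]);cs,_=cv2.findContours((l==i).astype(np.uint8),0,1);h=cv2.convexHull(max(cs,key=len))
    e=cv2.fitEllipse(h);M=cv2.moments(h);c=[M['m10']/M['m00'],M['m01']/M['m00']]
    p=unproj(fn,*c,z); return p.round(4), np.round(c,1), np.round(e[1],1)
E
python3 - <<'E'
from h import *
C=lambda l:[((x+.5)/3-.5+108,(y+.5)/3-.5+40) for x,y in l]
print(fitrect('w3.png',C([(18,148),(733,20),(767,372),(125,468)]),.083,.176,.089,[.48,0,0.]))
a,b=[unproj('w3.png',*p,.106) for p in C([(538,148),(566,320)])];print('handle',(a+b)/2,np.linalg.norm(a-b),np.arctan2((a-b)[1],(a-b)[0]))
for fn,l in (('w3.png',[(409,72),(481,84),(540,93)]),('w2.png',[(292,72),(367,83),(431,91)])):
    for p in l: print(fn,blob(fn,*p,.012))
print('traycorners',[unproj('w3.png',u,v,.008).round(3).tolist() for u,v in [(22,116),(99,101),(117,160),(38,177)]])
print('roll',unproj('w3.png',537,171,.026), 'purple',unproj('w3.png',436,159,.012))
E
```

```text
(array([0.47397418, 0.04605578, 0.14282823]), array([-1.1,  0. ,  0.2, -0.3,  1.2,  0.5, -0.4,  0.2]))
handle [ 0.48572544 -0.03199793  0.106     ] 0.07883375589288279 0.1322828486424547
w3.png (array([ 0.5589, -0.2194,  0.012 ]), array([409.1,  71. ]), array([33.2, 36.5]))
w3.png (array([ 0.5424, -0.3443,  0.012 ]), array([480.8,  82.8]), array([28.5, 35.8]))
w3.png (array([ 0.5296, -0.4538,  0.012 ]), array([540.1,  92.4]), array([26.9, 33.9]))
w2.png (array([ 0.5587, -0.2204,  0.012 ]), array([291.3,  71.1]), array([33.7, 36.9]))
w2.png (array([ 0.5418, -0.3467,  0.012 ]), array([367. ,  82.3]), array([32. , 36.6]))
w2.png (array([ 0.5295, -0.4562,  0.012 ]), array([430.8,  90.9]), array([30.5, 33.8]))
traycorners [[0.498, 0.482, 0.008], [0.518, 0.321, 0.008], [0.412, 0.311, 0.008], [0.382, 0.486, 0.008]]
roll [ 0.39322912 -0.46921272  0.026     ] purple [ 0.41160615 -0.28211923  0.012     ]
```

servo_tool:
  increments:
    - [[8.5,3,-2,5,-4],[8.5,7,-4.3,10,-8.2],[6,7,-4.3,15,-8.2],[5,7,-4.3,20,-8.2],[5,7,-4.3,20,-8.2]]

```text
t: 2.5
tool_pos: [0.4835, -0.0315, 0.1868]
tool_rot: [-3.132, -0.22, 0.013]
contact_force: [-0.4, 0.2, 0.1]
opening: 0.05
grip_force: 0.0
```

servo_tool:
  increments:
    - [[5,0,0,0,0],[5,0,0,0,0]]

```text
t: 2.7
tool_pos: [0.486, -0.0319, 0.1931]
tool_rot: [3.134, 0.221, -0.001]
contact_force: [0.0, 0.1, 1.0]
opening: 0.0502
grip_force: 0.0
```

```bash
cat >> h.py <<'E'
P=np.array([.4852,-.0316]); YAW=.143
def go(xy,z,g=None):
    o=ctrl.get_obs();M=R.from_rotvec(o['tool_rot']).as_matrix();d=M.T@(np.array([*xy,z])-o['tool_pos'])
    print('shift cm',(d*100).round(2),'yaw',np.degrees(np.arctan2(M[1,0],M[0,0])).round(2))
def inc(u,v): # incubator x,y -> world
    c,s=np.cos(YAW),np.sin(YAW);return np.array([.474,.046])+np.array([c*u-s*v,s*u+c*v])
E
python3 - <<'E'
from h import *
st();go(P,.099);snap('wrist','w4.png')
E
```

```text
{'t': 2.7, 'q': [-0.2183, -0.2446, 1.9864, -0.0002, 1.4001, 1.2119], 'tool_pos': [0.486, -0.0319, 0.1931], 'tool_rot': [3.1337, 0.2207, -0.0005], 'contact_force': [0.0061, 0.134, 0.9641], 'opening': 0.0502, 'grip_force': 0.0}
shift cm [-0.07 -0.04  9.41] yaw 8.06
```

View pics/w4.png

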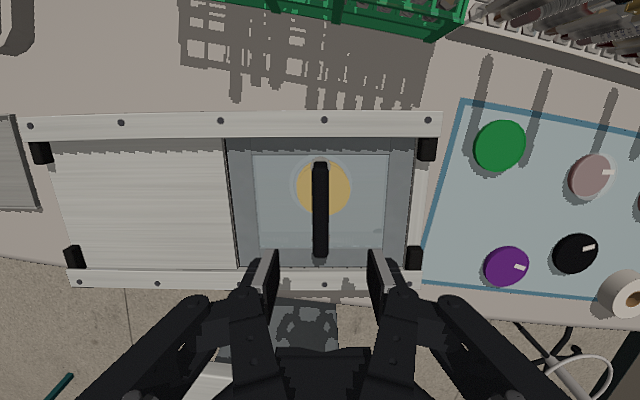

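servo_tool:
  increments:
    - [[5,0,0,4,0],[5,0,0,7,0],[5,0,0,9.2,0],[5,0,0,9.2,0],[0,0,0,9.2,0]]
  newtons: 40

```text
t: 3.25
tool_pos: [0.4873, -0.0312, 0.1032]
tool_rot: [3.133, 0.223, 0.005]
contact_force: [0.1, 0.0, -0.5]
opening: 0.0368
grip_force: 0.0
```

servo_tool:
  increments:
    - [[0,0,0,0,0],[0,0,0,0,0],[0,0,0,0,0],[0,0,0,0,0]]

```text
t: 3.65
tool_pos: [0.4878, -0.0309, 0.1037]
tool_rot: [3.132, 0.224, 0.008]
contact_force: [-0.8, -0.2, 6.0]
opening: 0.013
grip_force: 40.2
```

servo_tool:
  increments:
    - [[0,0,0,-0.2,0],[0,0,0,-0.4,0],[0,0,0,-0.6,0],[0,0,0,-0.8,0],[0,0,0,-0.8,0]]

```text
t: 4.15
tool_pos: [0.4858, -0.0305, 0.1088]
tool_rot: [3.134, 0.224, 0.0]
contact_force: [-0.0, -0.9, -1.4]
opening: 0.0134
grip_force: 39.0
```

```bash
python3 - <<'E'
from h import *
st();go(inc(0,84),.107)
E
```

```text
{'t': 4.15, 'q': [-0.2157, -0.1504, 2.055, -0.0, 1.2368, 1.2122], 'tool_pos': [0.4858, -0.0305, 0.1088], 'tool_rot': [3.1335, 0.2242, 0.0002], 'contact_force': [-0.032, -0.8822, -1.4368], 'opening': 0.0134, 'grip_force': 39.0266}
shift cm [-1.15000e+00 -8.40774e+03 -4.10000e-01] yaw 8.19
```

servo_tool:
  increments:
    - [[0,0,-1,-0.1,0],[0,0,-2,-0.1,0],[0,0,-3,-0.1,0],[0,0,-4,-0.1,0],[0,0,-5,-0.1,0]]

```text
t: 4.65
tool_pos: [0.4784, 0.0201, 0.1097]
tool_rot: [-3.133, -0.225, 0.0]
contact_force: [-0.0, 0.3, -1.0]
opening: 0.013
grip_force: 39.1
```

```bash
python3 - <<'E'
from h import *
st();go(inc(0,.084),.109);snap('wrist','w5.png')
E
```

```text
{'t': 4.65, 'q': [-0.1136, -0.1722, 2.0726, 0.0001, 1.2414, 1.3138], 'tool_pos': [0.4784, 0.0201, 0.1097], 'tool_rot': [-3.1334, -0.2251, 0.0002], 'contact_force': [-0.0365, 0.2531, -1.0129], 'opening': 0.013, 'grip_force': 39.1034}
shift cm [ -0.06 -11.02   0.07] yaw 8.22
```

View pics/w5.png

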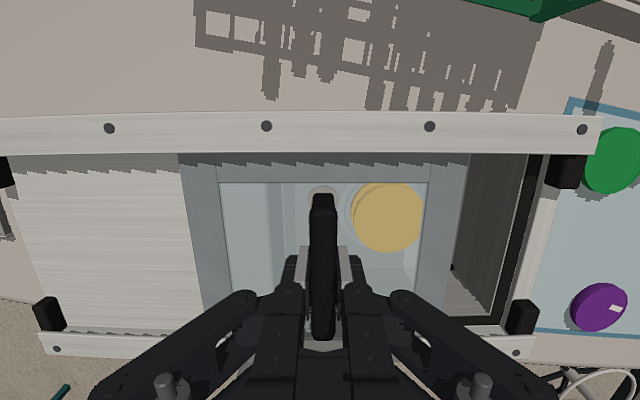

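servo_tool:
  increments:
    - [[0,0,-1.5,0,0],[0,0,-3,0,0],[0,0,-4.5,0,0],[0,0,-6,0,0],[0,0,-7.5,0,0]]

```text
t: 5.2
tool_pos: [0.4678, 0.0941, 0.1097]
tool_rot: [3.133, 0.225, 0.0]
contact_force: [0.3, 0.1, -1.8]
opening: 0.0129
grip_force: 39.3
```

servo_tool:
  increments:
    - [[0,0,-1,0,0],[0,0,-2,0,0],[0,0,-3,0,0],[0,0,-3.4,0,0],[0,0,-3.4,0,0]]

```text
t: 5.7
tool_pos: [0.4631, 0.1273, 0.1097]
tool_rot: [3.133, 0.225, 0.0]
contact_force: [-0.9, 0.5, -3.1]
opening: 0.0131
grip_force: 45.3
```

```bash
python3 - <<'E'
from h import *
st();go(inc(0,.084),.107)
E
```

```text
{'t': 5.7, 'q': [0.1132, -0.1686, 2.0693, -0.0002, 1.2409, 1.5404], 'tool_pos': [0.4631, 0.1273, 0.1097], 'tool_rot': [3.1334, 0.2254, 0.0], 'contact_force': [-0.8761, 0.4755, -3.0667], 'opening': 0.0131, 'grip_force': 45.268}
shift cm [-0.08 -0.2   0.27] yaw 8.23
```

servo_tool:
  increments:
    - [[0,0,-0.1,0.1,0],[0,0,-0.1,0.2,0],[0,0,-0.1,0.3,0],[0,0,-0.1,0.3,0]]

```text
t: 6.1
tool_pos: [0.4634, 0.1277, 0.1088]
tool_rot: [-3.133, -0.223, 0.0]
contact_force: [-6.0, 0.3, 10.6]
opening: 0.0133
grip_force: 46.8
```

servo_tool:
  increments:
    - [[4,0,0,0,0],[4,0,0,0,0],[4,0,0,0,0]]

```text
t: 6.4
tool_pos: [0.4631, 0.1277, 0.1067]
tool_rot: [3.134, 0.224, 0.0]
contact_force: [0.0, 0.8, -0.1]
opening: 0.0398
grip_force: 0.0
```

servo_tool:
  increments:
    - [[4,0,0,-5,0],[6,0,0,-10,0],[7.5,0,5,-15,0],[7.5,0,10,-15,0],[7.5,0,15,-15,0]]

```text
t: 6.9
tool_pos: [0.4834, -0.0061, 0.2592]
tool_rot: [3.132, 0.227, 0.009]
contact_force: [1.2, 1.2, 0.1]
opening: 0.0751
grip_force: 0.0
```

servo_tool:
  increments:
    - [[7.5,0,1,0,0],[7.5,0,1,0,0],[7.5,0,1,0,0]]

```text
t: 7.2
tool_pos: [0.4831, -0.014, 0.2551]
tool_rot: [-3.133, -0.224, 0.002]
contact_force: [0.3, 0.4, -0.2]
opening: 0.075
grip_force: 0.0
```

```bash
python3 - <<'E'
from h import *
st();go(P,.2);snap('wrist','w6.png')
E
```

```text
{'t': 7.2, 'q': [-0.1835, -0.299, 1.9261, 0.0007, 1.5159, 1.2443], 'tool_pos': [0.4831, -0.014, 0.2551], 'tool_rot': [-3.1326, -0.2242, 0.0019], 'contact_force': [0.3065, 0.3503, -0.1619], 'opening': 0.075, 'grip_force': 0.0}
shift cm [-0.04  1.77  5.51] yaw 8.19
```

View pics/w6.png

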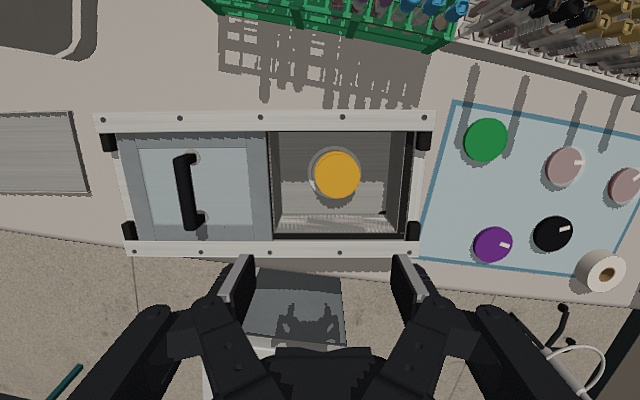

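```bash
python3 - <<'E'
from h import *
print(P,blob('w6.png',337,176,.030,tol=40,rad=35))
for p in [(487,140),(565,167),(625,186)]: print(blob('w6.png',*p,.012))
for p in [(72,111),(90,193)]: print(unproj('w6.png',*p,.008))
import cv2
a=cv2.imread('pics/w3.png');cv2.imwrite('pics/c2.png',cv2.resize(a[85:195,0:135],None,fx=5,fy=5,interpolation=cv2.INTER_CUBIC))
E
```

```text
[ 0.4852 -0.0316] (array([ 0.4889, -0.0312,  0.03  ]), array([336.6, 174.4]), array([45. , 47.4]))
(array([ 0.5596, -0.2189,  0.012 ]), array([486. , 139.5]), array([39.4, 46.2]))
(array([ 0.5436, -0.3412,  0.012 ]), array([564.3, 165.5]), array([29.2, 41.2]))
(array([ 0.531 , -0.4503,  0.012 ]), array([625.8, 185.8]), array([25. , 40.3]))
[0.52030026 0.3250359  0.008     ]
[0.4078411  0.31305525 0.008     ]
```

View pics/c2.png

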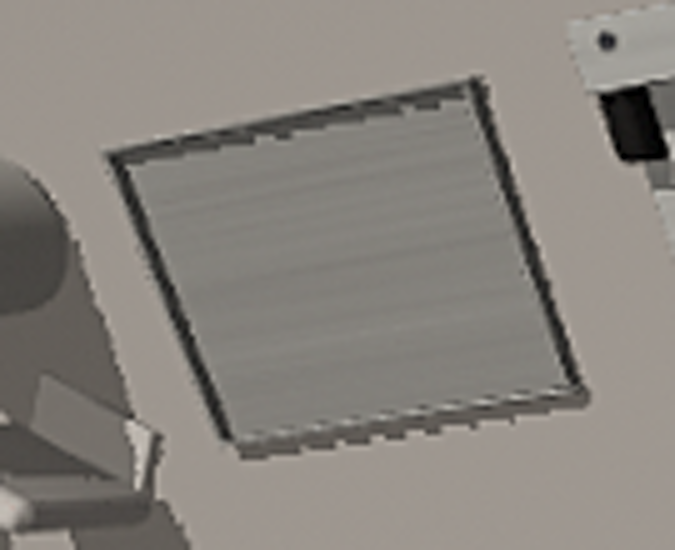

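```bash
python3 - <<'E'
from h import *
px=[((x+.5)/5-.5,(y+.5)/5-.5+85) for x,y in [(108,152),(480,80),(588,398),(235,445)]]
print(fitrect('w3.png',px,.057,.077,.008,[.45,.4,.1]))
go([.488,-.0312],.04)
E
```

```text
(array([0.45269893, 0.39672197, 0.12170058]), array([ 1.3, -0.2, -0.1,  0.1, -0.7, -0.6, -0.5,  0.7]))
shift cm [ 0.26  1.84 21.51] yaw 8.25
```

servo_tool:
  increments:
    - [[7.5,0.3,1.8,4,0],[7.5,0.3,1.8,8,0],[7.5,0.3,1.8,12,0],[7.5,0.3,1.8,15,0],[7.5,0.3,1.8,15,0]]

```text
t: 7.75
tool_pos: [0.4848, -0.0297, 0.1003]
tool_rot: [-3.13, -0.228, 0.017]
contact_force: [-0.6, -1.4, 0.5]
opening: 0.0749
grip_force: 0.0
```

servo_tool:
  increments:
    - [[7.5,0,0,0,0],[7.5,0,0,0,0]]

```text
t: 7.95
tool_pos: [0.4906, -0.0317, 0.1082]
tool_rot: [3.132, 0.226, 0.006]
contact_force: [-0.0, -0.2, 0.4]
opening: 0.0749
grip_force: 0.0
```

```bash
python3 - <<'E'
from h import *
snap('wrist','w7.png');print(blob('w7.png',*proj('w7.png',[.488,-.031,.03]).astype(int),.030,tol=40,rad=60));st();go([.488,-.0312],.038)
E
```

```text
(array([ 0.4909, -0.0315,  0.03  ]), array([321.7, 221.5]), array([73.1, 75.5]))
{'t': 8.0, 'q': [-0.2165, -0.1396, 2.0461, 0.0001, 1.2307, 1.2105], 'tool_pos': [0.4908, -0.0319, 0.1085], 'tool_rot': [3.1323, 0.2256, 0.0068], 'contact_force': [0.205, 0.0224, -0.1753], 'opening': 0.0751, 'grip_force': 0.0}
shift cm [-0.29 -0.12  7.05] yaw 8.24
```

View pics/w7.png

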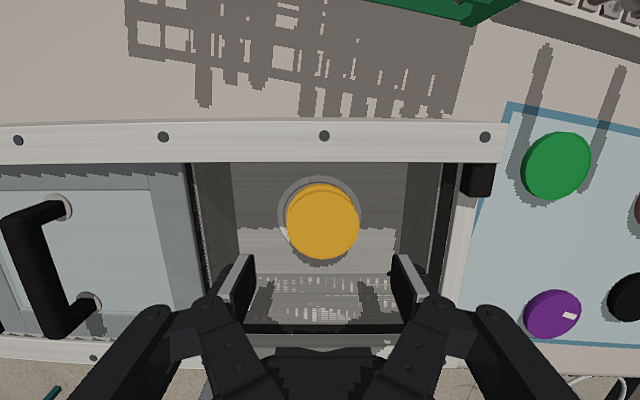

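servo_tool:
  increments:
    - [[7.5,-0.1,0,3,0],[7.5,-0.1,0,5,0],[7.5,-0.1,0,7,0],[7.5,-0.1,0,7,0],[7.5,-0.1,0,7,0]]

```text
t: 8.5
tool_pos: [0.4891, -0.0324, 0.0374]
tool_rot: [3.133, 0.224, 0.003]
contact_force: [-0.4, -0.9, 0.7]
opening: 0.075
grip_force: 0.0
```

servo_tool:
  increments:
    - [[0,0,0,0,0],[0,0,0,0,0],[0,0,0,0,0],[0,0,0,0,0],[0,0,0,0,0]]
  newtons: 30

```text
t: 9.0
tool_pos: [0.4899, -0.0326, 0.0384]
tool_rot: [3.132, 0.224, 0.006]
contact_force: [-1.5, 0.8, 6.2]
opening: 0.0565
grip_force: 31.3
```

servo_tool:
  increments:
    - [[0,0,0,-2,0],[0,0,0,-5,0],[0,0,0,-8,0],[0,0,0,-10,0],[0,0,0,-10,0]]

```text
t: 9.5
tool_pos: [0.4908, -0.0328, 0.1405]
tool_rot: [3.131, 0.224, 0.014]
contact_force: [0.3, -0.4, -1.3]
opening: 0.0562
grip_force: 32.1
```

```bash
python3 - <<'E'
from h import *
st();snap('wrist','w8.png');go([.4535,.365],.13)
E
```

```text
{'t': 9.5, 'q': [-0.2182, -0.1833, 2.0265, 0.0, 1.2894, 1.2097], 'tool_pos': [0.4908, -0.0328, 0.1405], 'tool_rot': [3.131, 0.2241, 0.0135], 'contact_force': [0.3103, -0.4122, -1.2718], 'opening': 0.0562, 'grip_force': 32.1072}
shift cm [  2.1  -39.86   0.75] yaw 8.19
```

View pics/w8.png

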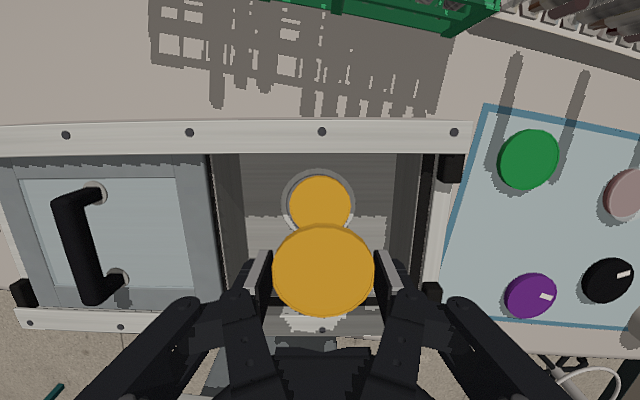

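servo_tool:
  increments:
    - [[0,0,0,-3,0],[0,0,-4,-3,0],[0,0.5,-8,-3,0],[0,1,-13,-3,0],[0,1.2,-18,-3,0]]

```text
t: 10.05
tool_pos: [0.4733, 0.1487, 0.1641]
tool_rot: [3.134, 0.222, -0.003]
contact_force: [1.1, 0.1, -1.4]
opening: 0.0562
grip_force: 32.2
```

servo_tool:
  increments:
    - [[0,0.5,-5,0,0],[0,0.9,-10,0,0],[0,1.1,-15,0,0],[0,1.1,-20,0,0],[0,1.1,-25,0,0]]

```text
t: 10.55
tool_pos: [0.4482, 0.3974, 0.1636]
tool_rot: [3.132, 0.224, -0.004]
contact_force: [1.1, -0.1, 0.2]
opening: 0.0559
grip_force: 32.2
```

servo_tool:
  increments:
    - [[0,0,0,0,0],[0,0,0,0,0]]

```text
t: 10.75
tool_pos: [0.4484, 0.3963, 0.1636]
tool_rot: [3.131, 0.228, -0.005]
contact_force: [0.4, -1.0, -1.2]
opening: 0.0563
grip_force: 32.2
```

```bash
python3 - <<'E'
from h import *
st();go([.4527,.3967],.0235);snap('wrist','w9.png')
for fn in('w9.png','w8.png'):
  u=(323,271);print(blob(fn,*u,.12,tol=40,rad=70))
E
```

```text
{'t': 10.75, 'q': [0.5997, 0.0604, 1.7533, -0.0005, 1.3316, 2.0254], 'tool_pos': [0.4484, 0.3963, 0.1636], 'tool_rot': [3.1311, 0.2277, -0.0046], 'contact_force': [0.4253, -1.0453, -1.2037], 'opening': 0.0563, 'grip_force': 32.231}
shift cm [ 4.800e-01 -1.000e-02  1.401e+01] yaw 8.32
(array([0.4268, 0.3923, 0.12  ]), array([322.9, 270.2]), array([ 94.5, 102.5]))
(array([ 0.4905, -0.0333,  0.12  ]), array([322.4, 260.7]), array([105.8, 119.1]))
```

servo_tool:
  increments:
    - [[0,0.4,0,4,0],[0,0.4,0,8,0],[0,0.4,0,11,0],[0,0.4,0,13,0],[0,0.4,0,13,0]]

```text
t: 11.3
tool_pos: [0.4512, 0.3929, 0.0313]
tool_rot: [3.129, 0.22, -0.012]
contact_force: [-0.2, -0.9, -1.1]
opening: 0.0563
grip_force: 32.2
```

servo_tool:
  increments:
    - [[0,0,0,0.5,0],[0,0,0,0.9,0],[0,0,0,1,0],[0,0,0,1,0]]

```text
t: 11.7
tool_pos: [0.4541, 0.3968, 0.0267]
tool_rot: [-3.133, -0.224, -0.002]
contact_force: [0.7, -0.2, -0.2]
opening: 0.056
grip_force: 32.2
```

```bash
python3 - <<'E'
from h import *
st();print(unproj('w9.png',322.9,270.2,.156))
E
```

```text
{'t': 11.7, 'q': [0.5947, 0.2375, 1.8107, -0.0, 1.092, 2.0228], 'tool_pos': [0.4541, 0.3968, 0.0267], 'tool_rot': [-3.1329, -0.224, -0.002], 'contact_force': [0.7097, -0.1958, -0.2381], 'opening': 0.056, 'grip_force': 32.2443}
[0.44967867 0.39572012 0.156     ]
```

servo_tool:
  increments:
    - [[0,0,0,0.1,0],[0,0,0,0.2,0],[0,0,0,0.3,0],[0,0,0,0.4,0],[0,0,0,0.4,0]]

```text
t: 12.2
tool_pos: [0.4537, 0.3967, 0.0225]
tool_rot: [3.134, 0.224, -0.0]
contact_force: [-2.1, -1.4, 4.3]
opening: 0.0561
grip_force: 32.7
```

servo_tool:
  increments:
    - [[6.6,0,0,0,0],[6.6,0,0,0,0],[6.6,0,0,0,0]]

```text
t: 12.5
tool_pos: [0.4535, 0.3964, 0.0216]
tool_rot: [3.133, 0.224, -0.0]
contact_force: [0.6, 0.1, 0.2]
opening: 0.066
grip_force: 0.0
```

servo_tool:
  increments:
    - [[6.8,0,0,-3,0],[7.5,0,0,-8,0],[7.5,0,0,-12,0],[7.5,0,0,-16,0],[7.5,0,5,-16,0]]

```text
t: 13.0
tool_pos: [0.4638, 0.3519, 0.1904]
tool_rot: [-3.125, -0.232, -0.02]
contact_force: [1.1, -1.9, 1.1]
opening: 0.075
grip_force: 0.0
```

servo_tool:
  increments:
    - [[7.5,0,5,0,0],[7.5,0,10,0,0],[7.5,0,15,0,0],[7.5,0,20,0,0],[7.5,0,25,0,0]]

```text
t: 13.5
tool_pos: [0.4962, 0.0977, 0.1819]
tool_rot: [-3.134, -0.225, -0.001]
contact_force: [1.4, 0.5, -0.3]
opening: 0.075
grip_force: 0.0
```

servo_tool:
  increments:
    - [[7.5,0,5,0,0],[7.5,0,10,0,0],[7.5,0,12.6,0,0],[7.5,0,12.6,0,0],[7.5,0,12.6,0,0]]

```text
t: 14.0
tool_pos: [0.5141, -0.0254, 0.1816]
tool_rot: [-3.133, -0.222, 0.001]
contact_force: [0.3, -0.4, -0.0]
opening: 0.0751
grip_force: 0.0
```

```bash
python3 - <<'E'
from h import *
st();snap('wrist','w10.png');p=proj('w10.png',[.489,-.031,.018]).astype(int);b=blob('w10.png',*p,.018,tol=40,rad=50);print(p,b);go(b[0][:2],.0255);snap('top','t10.png')
E
```

```text
{'t': 14.0, 'q': [-0.1942, -0.1616, 1.9354, 0.0005, 1.3683, 1.235], 'tool_pos': [0.5141, -0.0254, 0.1816], 'tool_rot': [-3.1331, -0.222, 0.0005], 'contact_force': [0.2929, -0.3665, -0.0297], 'opening': 0.0751, 'grip_force': 0.0}
[324 213] (array([ 0.4896, -0.0308,  0.018 ]), array([324.1, 212.5]), array([49.7, 51.9]))
shift cm [-2.51  0.27 15.61] yaw 8.19
```

servo_tool:
  increments:
    - [[7.5,-2.5,0.25,2,0],[7.5,-2.5,0.25,6,0],[7.5,-2.5,0.25,9,0],[7.5,-2.5,0.25,11,0],[7.5,-2.5,0.25,11,0]]

```text
t: 14.6
tool_pos: [0.4869, -0.0293, 0.0683]
tool_rot: [-3.131, -0.227, 0.011]
contact_force: [-0.2, -0.3, -0.0]
opening: 0.0749
grip_force: 0.0
```

servo_tool:
  increments:
    - [[7.5,0,0,2,0],[7.5,0,0,3.5,0],[7.5,0,0,4.4,0],[7.5,0,0,4.4,0],[7.5,0,0,4.4,0]]

```text
t: 15.1
tool_pos: [0.4906, -0.031, 0.0289]
tool_rot: [3.133, 0.225, 0.002]
contact_force: [0.5, 0.1, 1.0]
opening: 0.0751
grip_force: 0.0
```

servo_tool:
  increments:
    - [[0,0,0,0,0],[0,0,0,0,0],[0,0,0,0,0],[0,0,0,0,0],[0,0,0,0,0]]

```text
t: 15.6
tool_pos: [0.491, -0.0314, 0.0296]
tool_rot: [3.133, 0.224, 0.003]
contact_force: [-0.8, -0.2, 5.9]
opening: 0.0556
grip_force: 30.8
```

servo_tool:
  increments:
    - [[0,0,0,-3,0],[0,0,0,-7,0],[0,0,0,-11,0],[0,0,0,-15,0],[0,0,-4,-15,0]]

```text
t: 16.1
tool_pos: [0.489, 0.0057, 0.1864]
tool_rot: [3.13, 0.216, 0.023]
contact_force: [0.8, 1.0, -0.7]
opening: 0.0554
grip_force: 31.9
```

servo_tool:
  increments:
    - [[0,0.3,-5,0,0],[0,0.6,-10,0,0],[0,0.9,-15,0,0],[0,1.3,-20,0,0],[0,1.7,-25,0,0]]

```text
t: 16.6
tool_pos: [0.4651, 0.2598, 0.1788]
tool_rot: [-3.133, -0.224, -0.003]
contact_force: [1.2, 0.3, -0.4]
opening: 0.0558
grip_force: 31.9
```

servo_tool:
  increments:
    - [[0,0.3,-5,0,0],[0,0.6,-10,0,0],[0,0.6,-14,0,0],[0,0.6,-14,0,0],[0,0.6,-14,0,0]]

```text
t: 17.1
tool_pos: [0.4512, 0.3977, 0.1781]
tool_rot: [3.133, 0.227, 0.0]
contact_force: [0.4, -0.3, 0.0]
opening: 0.0556
grip_force: 32.0
```

```bash
python3 - <<'E'
from h import *
st();snap('wrist','w11.png');go([.4535,.3965],.0376)
b=blob('w11.png',323,268,ctrl.get_obs()['tool_pos'][2]-.011,tol=40,rad=70);print(b)
E
```

```text
{'t': 17.1, 'q': [0.5991, 0.0518, 1.7368, -0.0005, 1.3529, 2.0253], 'tool_pos': [0.4512, 0.3977, 0.1781], 'tool_rot': [3.133, 0.227, 0.0004], 'contact_force': [0.4013, -0.3275, 0.0231], 'opening': 0.0556, 'grip_force': 31.9647}
shift cm [ 0.2   0.06 14.04] yaw 8.2
(array([0.4527, 0.3972, 0.167 ]), array([323. , 266.4]), array([ 93.1, 100.5]))
```

servo_tool:
  increments:
    - [[0,0.1,0,4,0],[0,0.1,0,8,0],[0,0.1,0,11,0],[0,0.1,0,13,0],[0,0.1,0,13,0]]

```text
t: 17.65
tool_pos: [0.4506, 0.394, 0.0441]
tool_rot: [3.13, 0.22, -0.01]
contact_force: [-0.5, 0.2, 0.6]
opening: 0.0557
grip_force: 32.0
```

servo_tool:
  increments:
    - [[0,0,0,0.4,0],[0,0,0,0.7,0],[0,0,0,1,0],[0,0,0,1.2,0],[0,0,0,1.2,0]]

```text
t: 18.15
tool_pos: [0.4532, 0.3977, 0.0377]
tool_rot: [-3.133, -0.225, -0.002]
contact_force: [-1.2, -2.7, 5.5]
opening: 0.0558
grip_force: 32.6
```

```bash
python3 - <<'E'
from h import *
st()
E
```

```text
{'t': 18.15, 'q': [0.597, 0.2211, 1.8083, -0.0005, 1.1107, 2.025], 'tool_pos': [0.4532, 0.3977, 0.0377], 'tool_rot': [-3.1332, -0.2246, -0.0024], 'contact_force': [-1.2182, -2.6949, 5.4531], 'opening': 0.0558, 'grip_force': 32.6315}
```

servo_tool:
  increments:
    - [[6.6,0,0,0,0],[6.6,0,0,0,0],[6.8,0,0,-2,0],[7.5,0,0,-7,0],[7.5,0,0,-12,0]]

```text
t: 18.65
tool_pos: [0.4513, 0.3966, 0.1554]
tool_rot: [3.132, 0.224, -0.005]
contact_force: [1.8, 0.2, -0.2]
opening: 0.075
grip_force: 0.0
```

servo_tool:
  increments:
    - [[7.5,0,3,-5,0],[7.5,0,8,-5,0],[7.5,0,10,-5,0],[7.5,0,10,-5,0],[7.5,0,10,-5,0]]

```text
t: 19.15
tool_pos: [0.4666, 0.2982, 0.2057]
tool_rot: [-3.133, -0.223, 0.0]
contact_force: [0.8, 0.0, 0.2]
opening: 0.0752
grip_force: 0.0
```

```bash
python3 - <<'E'
from h import *
st();snap('wrist','w12.png');p=proj('w12.png',[.453,.397,.026]).astype(int);print(p,blob('w12.png',*p,.026,tol=40,rad=60))
E
```

```text
{'t': 19.15, 'q': [0.4339, -0.0858, 1.825, 0.0006, 1.4023, 1.8628], 'tool_pos': [0.4666, 0.2982, 0.2057], 'tool_rot': [-3.1331, -0.2226, 0.0002], 'contact_force': [0.8037, 0.0199, 0.186], 'opening': 0.0752, 'grip_force': 0.0}
[233 186] (array([0.4534, 0.3945, 0.026 ]), array([236.2, 186.2]), array([51.4, 53. ]))
```

servo_tool:
  increments:
    - [[7.5,0,5,0,0],[7.5,0,10,0,0],[7.5,0,15,0,0],[7.5,0,20,0,0],[7.5,0,25,0,0]]

```text
t: 19.7
tool_pos: [0.5023, 0.0502, 0.2055]
tool_rot: [-3.133, -0.228, 0.0]
contact_force: [1.1, -0.4, 0.0]
opening: 0.075
grip_force: 0.0
```

servo_tool:
  increments:
    - [[7.5,0,5,0,0],[7.5,0,10,0,0],[7.5,-1,12,0,0],[7.5,-1,12,0,0],[7.5,-1,12,0,0]]

```text
t: 20.2
tool_pos: [0.5097, -0.0686, 0.2053]
tool_rot: [-3.133, -0.225, 0.001]
contact_force: [-0.8, -0.0, -0.3]
opening: 0.0747
grip_force: 0.0
```

```bash
python3 - <<'E'
from h import *
st();snap('wrist','w13.png');print(proj('w13.png',[.4852,-.0316,.006]),unproj('w13.png',*proj('w13.png',[.4852,-.0316,.006]),.006))
go([.543,-.343],.15)
im=cv2.imread('pics/w13.png');p=proj('w13.png',[.4852,-.0316,.006]).astype(int)
c=im[p[1]-70:p[1]+70,max(p[0]-90,0):p[0]+90];cv2.imwrite('pics/c13.png',cv2.resize(c,None,fx=4,fy=4,interpolation=cv2.INTER_CUBIC));print(max(p[0]-90,0),p[1]-70)
E
```

```text
{'t': 20.2, 'q': [-0.279, -0.1836, 1.914, 0.0008, 1.4122, 1.1486], 'tool_pos': [0.5097, -0.0686, 0.2053], 'tool_rot': [-3.1325, -0.2245, 0.001], 'contact_force': [-0.8076, -0.0487, -0.2883], 'opening': 0.0747, 'grip_force': 0.0}
[289.45486574 197.19049339] [ 0.4852 -0.0316  0.006 ]
shift cm [-0.65 27.69  5.52] yaw 8.27
199 127
```

```bash
python3 - <<'E'
from h import *
fn='w13.png';im=cv2.imread('pics/'+fn,0)
gx,gy=[cv2.Sobel(cv2.GaussianBlur(im,(3,3),0).astype(float),cv2.CV_64F,*a) for a in((1,0),(0,1))];g=np.hypot(gx,gy)
th=np.linspace(0,2*np.pi,120,endpoint=False);best=[]
for dx in np.arange(-.012,.0121,.001):
  for dy in np.arange(-.012,.0121,.001):
    for r in (.036,.037,.038):
      pts=np.array([proj(fn,[P[0]+dx+r*np.cos(t),P[1]+dy+r*np.sin(t),.006]) for t in th])
      n=pts-pts.mean(0);n/=np.linalg.norm(n,axis=1)[:,None];i=pts.round().astype(int)
      # radial gradient magnitude, capped
      s=np.minimum(np.abs(gx[i[:,1],i[:,0]]*n[:,0]+gy[i[:,1],i[:,0]]*n[:,1]),60).mean();best.append((s,dx,dy,r))
best.sort(reverse=True)
for b in best[:8]: print(np.round(b,4),np.round(P+[b[1],b[2]],4))
E
```

```text
[5.99819e+01 1.00000e-03 2.00000e-03 3.60000e-02] [ 0.4862 -0.0296]
[5.92077e+01 0.00000e+00 2.00000e-03 3.60000e-02] [ 0.4852 -0.0296]
[5.88131e+01 1.00000e-03 3.00000e-03 3.60000e-02] [ 0.4862 -0.0286]
[5.80395e+01 1.00000e-03 1.00000e-03 3.60000e-02] [ 0.4862 -0.0306]
[5.66799e+01 0.00000e+00 2.00000e-03 3.70000e-02] [ 0.4852 -0.0296]
[5.65073e+01 1.00000e-03 2.00000e-03 3.70000e-02] [ 0.4862 -0.0296]
[5.62777e+01 0.00000e+00 1.00000e-03 3.60000e-02] [ 0.4852 -0.0306]
[5.5691e+01 0.0000e+00 3.0000e-03 3.6000e-02] [ 0.4852 -0.0286]
```

servo_tool:
  increments:
    - [[7.5,0,5,0,0],[7.5,0,10,0,0],[7.5,0,15,0,0],[7.5,0,20,0,0],[7.5,-0.6,25,0,0]]

```text
t: 20.75
tool_pos: [0.5407, -0.3172, 0.2057]
tool_rot: [-3.133, -0.23, -0.001]
contact_force: [1.1, 0.7, 0.2]
opening: 0.0749
grip_force: 0.0
```

servo_tool:
  increments:
    - [[7.5,0,2.7,3,0],[7.5,0,2.7,6,0],[7.5,0,2.7,6,0],[7.5,0,2.7,6,0]]

```text
t: 21.15
tool_pos: [0.5435, -0.3422, 0.1452]
tool_rot: [-3.132, -0.228, 0.002]
contact_force: [1.0, 0.2, 0.2]
opening: 0.0748
grip_force: 0.0
```

```bash
python3 - <<'E'
from h import *
st();snap('wrist','w14.png');p=proj('w14.png',[.543,-.343,.012]).astype(int);b=blob('w14.png',*p,.012,rad=60);print(p,b);go(b[0][:2],.0225)
E
```

```text
{'t': 21.15, 'q': [-0.6778, 0.1765, 1.6592, 0.0003, 1.3079, 0.7477], 'tool_pos': [0.5435, -0.3422, 0.1452], 'tool_rot': [-3.1317, -0.2277, 0.0021], 'contact_force': [1.0195, 0.1605, 0.1905], 'opening': 0.0748, 'grip_force': 0.0}
[323 199] (array([ 0.5443, -0.347 ,  0.012 ]), array([327.6, 199.3]), array([56.3, 59.1]))
shift cm [-0.06  0.41 12.45] yaw 8.31
```

servo_tool:
  increments:
    - [[7.5,0,0.4,3,0],[7.5,0,0.4,7,0],[7.5,0,0.4,10,0],[7.5,0,0.4,12.2,0],[7.5,0,0.4,12.2,0]]

```text
t: 21.7
tool_pos: [0.5429, -0.3459, 0.0222]
tool_rot: [-3.131, -0.227, 0.004]
contact_force: [-0.6, 1.3, -0.1]
opening: 0.0751
grip_force: 0.0
```

servo_tool:
  increments:
    - [[7.5,0,0,0,0],[0,0,0,0,0],[0,0,0,0,0],[0,0,0,0,0],[0,0,0,0,0]]

```text
t: 22.2
tool_pos: [0.5477, -0.3495, 0.0312]
tool_rot: [3.13, 0.224, 0.013]
contact_force: [-1.0, 5.1, 17.9]
opening: 0.0167
grip_force: 8.8
```

servo_tool:
  increments:
    - [[0,0,0,0,0],[0,0,0,-3,0],[0,0,0,-7,0],[0,0,0,-11,0],[0,0,0,-15,0]]

```text
t: 22.7
tool_pos: [0.5439, -0.3482, 0.1775]
tool_rot: [3.132, 0.224, 0.003]
contact_force: [-0.5, -0.1, 0.1]
opening: 0.0002
grip_force: 0.0
```

servo_tool:
  increments:
    - [[0,0,-5,0,0],[0,0,-10,0,0],[0,-0.5,-15,0,0],[0,-0.8,-20,0,0],[0,-1,-25,0,0]]

```text
t: 23.2
tool_pos: [0.498, -0.1009, 0.1759]
tool_rot: [3.132, 0.223, 0.005]
contact_force: [0.4, 0.6, 0.4]
opening: 0.0
grip_force: 0.0
```

```bash
python3 - <<'E'
from h import *
st();go([.4857,-.0306],.12)
E
```

```text
{'t': 23.2, 'q': [-0.3465, -0.1757, 1.9577, 0.0002, 1.3559, 1.0821], 'tool_pos': [0.498, -0.1009, 0.1759], 'tool_rot': [3.1324, 0.2231, 0.0054], 'contact_force': [0.3529, 0.5634, 0.4041], 'opening': 0.0, 'grip_force': 0.0}
shift cm [-0.24 -7.14  5.58] yaw 8.15
```

servo_tool:
  increments:
    - [[7.5,0,5,0,0],[7.5,0,10,0,0],[7.5,0,15,-2,0],[7.5,0,20,-5,0],[7.5,0,20,-7,0]]

```text
t: 23.7
tool_pos: [0.5267, -0.304, 0.2462]
tool_rot: [3.131, 0.219, 0.002]
contact_force: [1.1, 1.0, -0.2]
opening: 0.0722
grip_force: 0.0
```

servo_tool:
  increments:
    - [[7.5,0,0,0,0],[7.5,0,0,0,0]]

```text
t: 23.9
tool_pos: [0.527, -0.3007, 0.2458]
tool_rot: [3.132, 0.223, 0.004]
contact_force: [-0.3, 0.3, -0.5]
opening: 0.0743
grip_force: 0.0
```

```bash
cat >> h.py <<'E'
def disks(fn,z=.012):
    im=cv2.imread('pics/'+fn);lab=cv2.cvtColor(im,cv2.COLOR_BGR2LAB).astype(int)
    m=((lab[:,:,1]-lab[:,:,2]>-3)&(lab[:,:,1]>131)&(lab[:,:,0]>110)&(lab[:,:,2]>124)).astype(np.uint8)
    m=cv2.morphologyEx(m,cv2.MORPH_OPEN,np.ones((5,5)))
    n,l,s,ce=cv2.connectedComponentsWithStats(m)
    for i in range(1,n):
        if s[i,4]<500: continue
        cs,_=cv2.findContours((l==i).astype(np.uint8),0,1);h=cv2.convexHull(max(cs,key=len))
        M=cv2.moments(h);c=[M['m10']/M['m00'],M['m01']/M['m00']];e=cv2.fitEllipse(h)
        print('pink',np.round(c,1),s[i,:5],np.round(e[1],1),unproj(fn,*c,z).round(4),'ell ctr',unproj(fn,*e[0],z).round(4))
E
python3 - <<'E'
from h import *
st();snap('wrist','w15.png')
for fn in('w6.png','w14.png','w15.png'): print(fn);disks(fn)
im=cv2.imread('pics/w14.png');print(im[199,328],im[199,370:380:3])
E
```

```text
{'t': 23.9, 'q': [-0.6412, 0.0107, 1.6634, 0.0002, 1.4643, 0.7871], 'tool_pos': [0.527, -0.3007, 0.2458], 'tool_rot': [3.1317, 0.2235, 0.0041], 'contact_force': [-0.272, 0.2868, -0.4574], 'opening': 0.0743, 'grip_force': 0.0}
w6.png
pink [563.9 165.3] [548 148  32  35 868] [29.2 39.4] [ 0.5438 -0.3405  0.012 ] ell ctr [ 0.5439 -0.341   0.012 ]
pink [625.7 185.4] [612 169  28  33 661] [24.3 36.7] [ 0.5315 -0.4498  0.012 ] ell ctr [ 0.5319 -0.4501  0.012 ]
w14.png
pink [328.2 197.1] [ 303  173   51   49 1888] [49.7 51. ] [ 0.5465 -0.3473  0.012 ] ell ctr [ 0.5465 -0.3474  0.012 ]
pink [432.9 223.1] [ 408  200   50   46 1644] [43.8 51. ] [ 0.5348 -0.4551  0.012 ] ell ctr [ 0.5349 -0.4551  0.012 ]
w15.png
pink [359.2 167.5] [ 341  149   38   38 1088] [37.7 38.7] [ 0.5449 -0.3468  0.012 ] ell ctr [ 0.545  -0.3468  0.012 ]
pink [436.9 187.6] [419 170  37  36 980] [34.3 38.4] [ 0.5333 -0.455   0.012 ] ell ctr [ 0.5335 -0.4551  0.012 ]
[115 118 134] [[157 157 148]
 [158 159 149]
 [157 158 148]
 [158 158 148]]
```

```bash
python3 - <<'E'
from h import *
go([.5452,-.3472],.017)
E
```

```text
shift cm [ 1.17  4.96 22.72] yaw 8.2
```

servo_tool:
  increments:
    - [[7.5,1.2,4,4,0],[7.5,1.2,5,9,0],[7.5,1.2,5,14,0],[7.5,1.2,5,18,0],[7.5,1.2,5,18,0]]

```text
t: 24.45
tool_pos: [0.5397, -0.3424, 0.0535]
tool_rot: [-3.12, -0.225, 0.022]
contact_force: [-0.9, 0.9, -1.0]
opening: 0.075
grip_force: 0.0
```

servo_tool:
  increments:
    - [[7.5,0,0,2,0],[7.5,0,0,3.5,0],[7.5,0,0,4.6,0],[7.5,0,0,4.6,0],[7.5,0,0,4.6,0]]

```text
t: 24.95
tool_pos: [0.546, -0.3482, 0.0187]
tool_rot: [3.133, 0.225, 0.001]
contact_force: [0.2, -0.1, 0.3]
opening: 0.0751
grip_force: 0.0
```

```bash
python3 - <<'E'
from h import *
st();go([.5452,-.3472],.0165)
E
```

```text
{'t': 24.95, 'q': [-0.6826, 0.3398, 1.6996, 0.0, 1.1013, 0.7451], 'tool_pos': [0.546, -0.3482, 0.0187], 'tool_rot': [3.1329, 0.2245, 0.0011], 'contact_force': [0.1735, -0.1293, 0.3091], 'opening': 0.0751, 'grip_force': 0.0}
shift cm [-0.06 -0.11  0.22] yaw 8.2
```

servo_tool:
  increments:
    - [[7.5,0,-0.1,0.2,0],[7.5,0,-0.1,0.2,0],[5,0,-0.1,0.2,0],[5,0,-0.1,0.2,0],[5,0,-0.1,0.2,0]]

```text
t: 25.45
tool_pos: [0.5459, -0.3476, 0.0168]
tool_rot: [3.133, 0.224, 0.002]
contact_force: [-0.9, 0.0, 3.7]
opening: 0.0566
grip_force: 32.3
```

servo_tool:
  increments:
    - [[5,0,0,0,0],[5,0,0,0,0],[5,0,0,0,0]]

```text
t: 25.75
tool_pos: [0.546, -0.3475, 0.0167]
tool_rot: [3.133, 0.224, 0.002]
contact_force: [-0.1, -0.5, 5.0]
opening: 0.0562
grip_force: 32.4
```

servo_tool:
  increments:
    - [[5,0,0,-3,0],[5,0,0,-7,0],[5,0,0,-11,0],[5,0,0,-15,0],[5,0,-3,-15,0]]

```text
t: 26.25
tool_pos: [0.5443, -0.3217, 0.1736]
tool_rot: [3.124, 0.219, 0.015]
contact_force: [0.2, 0.0, 0.6]
opening: 0.0568
grip_force: 32.3
```

servo_tool:
  increments:
    - [[5,0,-5,0,0],[5,-0.5,-10,0,0],[5,-1,-15,0,0],[5,-1.4,-20,0,0],[5,-1.4,-25,0,0]]

```text
t: 26.75
tool_pos: [0.4903, -0.0708, 0.1648]
tool_rot: [-3.133, -0.223, 0.002]
contact_force: [1.2, 0.6, 0.6]
opening: 0.0564
grip_force: 32.3
```

servo_tool:
  increments:
    - [[5,0,-3,0,0],[5,0,-4.2,0,0],[5,0,-4.2,0,0],[5,0,-4.2,0,0]]

```text
t: 27.15
tool_pos: [0.4859, -0.0318, 0.1656]
tool_rot: [3.133, 0.224, -0.0]
contact_force: [1.1, 0.3, -0.4]
opening: 0.0564
grip_force: 32.3
```

```bash
python3 - <<'E'
from h import *
st();snap('wrist','w16.png');disks('w16.png',ctrl.get_obs()['tool_pos'][2]-.005);go([.4857,-.0306],.024)
E
```

```text
{'t': 27.15, 'q': [-0.2179, -0.2182, 2.0119, -0.0006, 1.348, 1.2105], 'tool_pos': [0.4859, -0.0318, 0.1656], 'tool_rot': [3.133, 0.2237, -0.0005], 'contact_force': [1.113, 0.3111, -0.3781], 'opening': 0.0564, 'grip_force': 32.26}
pink [322.7 268.4] [ 278  229   90   80 5470] [80.7 91.6] [ 0.49   -0.0318  0.1607] ell ctr [ 0.49   -0.0318  0.1607]
shift cm [-1.000e-02 -1.600e-01  1.417e+01] yaw 8.12
```

servo_tool:
  increments:
    - [[5,-0.1,-0.1,4,0],[5,-0.1,-0.1,8,0],[5,-0.1,-0.1,11,0],[5,-0.1,-0.1,13,0],[5,-0.1,-0.1,13,0]]

```text
t: 27.7
tool_pos: [0.482, -0.031, 0.0323]
tool_rot: [-3.132, -0.221, 0.011]
contact_force: [-0.6, -0.4, -0.4]
opening: 0.0565
grip_force: 32.3
```

servo_tool:
  increments:
    - [[5,0,0,0.3,0],[5,0,0,0.6,0],[5,0,0,0.9,0],[5,0,0,1.1,0],[5,0,0,1.1,0]]

```text
t: 28.2
tool_pos: [0.4849, -0.0302, 0.0251]
tool_rot: [3.133, 0.224, 0.001]
contact_force: [0.6, -0.7, -0.2]
opening: 0.0567
grip_force: 32.3
```

servo_tool:
  increments:
    - [[5,0,0,0,0],[5,0,0,0,0]]

```text
t: 28.4
tool_pos: [0.4849, -0.0301, 0.0251]
tool_rot: [3.133, 0.224, 0.001]
contact_force: [1.0, 0.6, 0.0]
opening: 0.0567
grip_force: 32.3
```

servo_tool:
  increments:
    - [[5,0,0,0.1,0],[5,0,0,0.2,0],[5,0,0,0.25,0],[5,0,0,0.3,0],[5,0,0,0.3,0]]

```text
t: 28.9
tool_pos: [0.4848, -0.0302, 0.0227]
tool_rot: [-3.133, -0.224, 0.001]
contact_force: [-3.8, 1.1, 7.4]
opening: 0.0566
grip_force: 33.0
```

servo_tool:
  increments:
    - [[6.8,0,0,0,0],[6.8,0,0,0,0],[6.8,0,0,0,0]]

```text
t: 29.2
tool_pos: [0.4846, -0.0302, 0.0216]
tool_rot: [-3.134, -0.224, 0.0]
contact_force: [0.8, 0.3, -0.5]
opening: 0.0679
grip_force: 0.0
```

servo_tool:
  increments:
    - [[6.8,0,0,-3,0],[6.8,0,0,-7,0],[7.5,0,0,-12,0],[7.5,0,0,-14,0],[7.5,0,0,-14,0]]

```text
t: 29.7
tool_pos: [0.4874, -0.0307, 0.1666]
tool_rot: [3.131, 0.224, 0.013]
contact_force: [0.8, 0.5, 0.2]
opening: 0.0748
grip_force: 0.0
```

servo_tool:
  increments:
    - [[7.5,0,0,0,0],[7.5,0,0,0,0]]

```text
t: 29.9
tool_pos: [0.4834, -0.0299, 0.1596]
tool_rot: [-3.133, -0.224, 0.006]
contact_force: [-0.8, 0.6, -0.6]
opening: 0.075
grip_force: 0.0
```

```bash
python3 - <<'E'
from h import *
st();snap('wrist','w17.png');disks('w17.png',.018);b=blob('w17.png',*proj('w17.png',[.4857,-.0306,.018]).astype(int),.018,rad=60);print(b);go([.5337,-.4552],.165)
E
```

```text
{'t': 29.9, 'q': [-0.2156, -0.2164, 2.0209, -0.0, 1.3409, 1.2123], 'tool_pos': [0.4834, -0.0299, 0.1596], 'tool_rot': [-3.1325, -0.2241, 0.0056], 'contact_force': [-0.7511, 0.5855, -0.6122], 'opening': 0.075, 'grip_force': 0.0}
pink [323.3 194.5] [ 299  171   49   48 1789] [48.5 49.4] [ 0.4855 -0.0305  0.018 ] ell ctr [ 0.4856 -0.0306  0.018 ]
(array([ 0.4702, -0.0326,  0.018 ]), array([323.1, 209.1]), array([ 79.1, 115.6]))
shift cm [-1.08 42.81 -0.61] yaw 8.19
```

```bash
python3 - <<'E'
from h import *
for p in [(472,88),(488,34),(489,118),(557,106)]:print(p,[unproj('w2.png',*p,z).round(3)[:2] for z in(0,.05)])
E
```

```text
(472, 88) [array([ 0.537, -0.533]), array([ 0.533, -0.508])]
(488, 34) [array([ 0.622, -0.548]), array([ 0.61 , -0.521])]
(489, 118) [array([ 0.487, -0.573]), array([ 0.488, -0.544])]
(557, 106) [array([ 0.511, -0.698]), array([ 0.51 , -0.657])]
```

servo_tool:
  increments:
    - [[7.5,0,5,-0.5,0],[7.5,0,10,-0.5,0],[7.5,0,15,-0.5,0],[7.5,0,20,-0.5,0],[7.5,0,25,-0.5,0]]

```text
t: 30.45
tool_pos: [0.5194, -0.2789, 0.1646]
tool_rot: [-3.131, -0.224, 0.004]
contact_force: [1.3, 0.1, 0.7]
opening: 0.0749
grip_force: 0.0
```

servo_tool:
  increments:
    - [[7.5,-1,5,0,0],[7.5,-1,10,0,0],[7.5,-1,14,0,0],[7.5,-1,14,0,0],[7.5,-1,14,0,0]]

```text
t: 30.95
tool_pos: [0.5294, -0.4174, 0.1643]
tool_rot: [-3.13, -0.222, 0.004]
contact_force: [-0.2, 0.1, -0.3]
opening: 0.0751
grip_force: 0.0
```

servo_tool:
  increments:
    - [[7.5,0,0,0,0],[7.5,0,0,0,0]]

```text
t: 31.15
tool_pos: [0.5302, -0.4158, 0.1662]
tool_rot: [-3.132, -0.226, 0.001]
contact_force: [0.1, 0.3, -1.0]
opening: 0.075
grip_force: 0.0
```

```bash
python3 - <<'E'
from h import *
st();snap('wrist','w18.png');disks('w18.png');go([.5337,-.4552],.0165)
E
```

```text
{'t': 31.15, 'q': [-0.7754, 0.2268, 1.5645, 0.0001, 1.3516, 0.651], 'tool_pos': [0.5302, -0.4158, 0.1662], 'tool_rot': [-3.1324, -0.2264, 0.0012], 'contact_force': [0.0572, 0.2824, -1.0432], 'opening': 0.075, 'grip_force': 0.0}
pink [362.6 194.8] [ 339  172   48   46 1625] [45.7 48. ] [ 0.5344 -0.4573  0.012 ] ell ctr [ 0.5344 -0.4574  0.012 ]
shift cm [-0.23  3.94 15.01] yaw 8.27
```

servo_tool:
  increments:
    - [[7.5,-0.2,4.1,3,0],[7.5,-0.2,4.1,7,0],[7.5,-0.2,4.1,11,0],[7.5,-0.2,4.1,12,0],[7.5,-0.2,4.1,12,0]]

```text
t: 31.7
tool_pos: [0.5332, -0.4563, 0.0446]
tool_rot: [-3.13, -0.225, 0.005]
contact_force: [0.1, -0.7, 0.4]
opening: 0.0753
grip_force: 0.0
```

servo_tool:
  increments:
    - [[7.5,0,0,1.5,0],[7.5,0,0,3,0],[7.5,0,0,3,0],[7.5,0,0,3,0]]

```text
t: 32.1
tool_pos: [0.5341, -0.4581, 0.0168]
tool_rot: [-3.133, -0.224, 0.0]
contact_force: [-0.7, 0.5, 0.1]
opening: 0.0749
grip_force: 0.0
```

```bash
python3 - <<'E'
from h import *
st();go([.5335,-.4562],.0165)
E
```

```text
{'t': 32.1, 'q': [-0.8146, 0.4543, 1.5517, -0.0, 1.136, 0.6133], 'tool_pos': [0.5341, -0.4581, 0.0168], 'tool_rot': [-3.1333, -0.2243, 0.0003], 'contact_force': [-0.6815, 0.5452, 0.121], 'opening': 0.0749, 'grip_force': 0.0}
shift cm [-0.03 -0.2   0.03] yaw 8.19
```

servo_tool:
  increments:
    - [[5,0,-0.1,0,0],[5,0,-0.1,0,0],[5,0,-0.1,0,0],[5,0,-0.1,0,0],[5,0,-0.1,0,0]]

```text
t: 32.6
tool_pos: [0.5347, -0.4579, 0.0182]
tool_rot: [3.132, 0.224, 0.002]
contact_force: [-0.3, 1.4, 5.5]
opening: 0.0566
grip_force: 32.4
```

servo_tool:
  increments:
    - [[5,0,0,-3,0],[5,0,0,-7,0],[5,0,0,-11,0],[5,0,0,-15,0],[5,0,0,-16,0]]

```text
t: 33.1
tool_pos: [0.5358, -0.4591, 0.1831]
tool_rot: [3.127, 0.224, 0.009]
contact_force: [0.5, -0.6, 0.8]
opening: 0.0567
grip_force: 32.1
```

servo_tool:
  increments:
    - [[5,0,-5,0,0],[5,0,-10,0,0],[5,0.5,-15,0,0],[5,1,-20,0,0],[5,1.2,-25,0,0]]

```text
t: 33.6
tool_pos: [0.5093, -0.2064, 0.1752]
tool_rot: [-3.132, -0.223, 0.003]
contact_force: [0.9, 0.1, -0.4]
opening: 0.0564
grip_force: 32.1
```

servo_tool:
  increments:
    - [[5,0,-5,0,0],[5,0,-10,0,0],[5,0,-14,0,0],[5,0,-17.9,0,0],[5,0,-17.9,0,0]]

```text
t: 34.1
tool_pos: [0.4832, -0.0278, 0.1751]
tool_rot: [-3.131, -0.232, 0.004]
contact_force: [0.0, 0.3, -1.0]
opening: 0.0563
grip_force: 32.2
```

servo_tool:
  increments:
    - [[5,0,0,0,0],[5,0,0,0,0]]

```text
t: 34.3
tool_pos: [0.4847, -0.0321, 0.1762]
tool_rot: [3.134, 0.223, -0.002]
contact_force: [-1.1, 0.3, -0.1]
opening: 0.056
grip_force: 32.2
```

```bash
python3 - <<'E'
from h import *
st();snap('wrist','w19.png');disks('w19.png',ctrl.get_obs()['tool_pos'][2]-.005);go([.4852,-.0306],.036)
E
```

```text
{'t': 34.3, 'q': [-0.2193, -0.2317, 2.0048, -0.0004, 1.3694, 1.2094], 'tool_pos': [0.4847, -0.0321, 0.1762], 'tool_rot': [3.1335, 0.2231, -0.0016], 'contact_force': [-1.1118, 0.2916, -0.0807], 'opening': 0.056, 'grip_force': 32.1789}
pink [320.9 191.3] [ 298  169   47   46 1622] [46.  46.9] [ 0.5305 -0.0253  0.1714] ell ctr [ 0.5306 -0.0253  0.1714]
pink [322.9 268.1] [ 278  229   91   80 5382] [80.  90.7] [ 0.489  -0.0322  0.1714] ell ctr [ 0.489  -0.0322  0.1714]
shift cm [ 0.07 -0.17 14.04] yaw 8.11
```

servo_tool:
  increments:
    - [[5,0,-0.1,4,0],[5,0,-0.1,8,0],[5,0,-0.1,11,0],[5,0,-0.1,13,0],[5,0,-0.1,13,0]]

```text
t: 34.85
tool_pos: [0.4819, -0.031, 0.0431]
tool_rot: [-3.132, -0.221, 0.012]
contact_force: [0.0, 0.4, -0.6]
opening: 0.0566
grip_force: 32.2
```

servo_tool:
  increments:
    - [[5,0,0,0.3,0],[5,0,0,0.6,0],[5,0,0,0.8,0],[5,0,0,0.8,0],[5,0,0,0.8,0]]

```text
t: 35.35
tool_pos: [0.4851, -0.0305, 0.0395]
tool_rot: [3.133, 0.224, 0.002]
contact_force: [0.2, -0.5, -0.3]
opening: 0.0561
grip_force: 32.2
```

```bash
python3 - <<'E'
from h import *
st();go([.4855,-.0308],.036)
E
```

```text
{'t': 35.35, 'q': [-0.2161, -0.0434, 2.0892, 0.0, 1.0947, 1.2117], 'tool_pos': [0.4851, -0.0305, 0.0395], 'tool_rot': [3.1333, 0.2243, 0.0017], 'contact_force': [0.1505, -0.489, -0.256], 'opening': 0.0561, 'grip_force': 32.1927}
shift cm [0.03 0.03 0.35] yaw 8.19
```

servo_tool:
  increments:
    - [[5,0,0,0.15,0],[5,0,0,0.25,0],[5,0,0,0.35,0],[5,0,0,0.45,0],[5,0,0,0.45,0]]

```text
t: 35.85
tool_pos: [0.4849, -0.0304, 0.0361]
tool_rot: [-3.133, -0.225, 0.002]
contact_force: [-7.5, 0.8, 13.9]
opening: 0.0565
grip_force: 33.5
```

servo_tool:
  increments:
    - [[6.8,0,0,0,0],[6.8,0,0,0,0],[6.8,0,0,0,0]]

```text
t: 36.15
tool_pos: [0.4845, -0.0304, 0.0341]
tool_rot: [-3.133, -0.224, 0.0]
contact_force: [0.6, 0.2, 0.6]
opening: 0.0677
grip_force: 0.0
```

servo_tool:
  increments:
    - [[6.8,0,0,-3,0],[6.8,0,0,-7,0],[7.5,0,0,-12,0],[7.5,0,0,-13,0],[7.5,0,0,-13,0]]

```text
t: 36.65
tool_pos: [0.4864, -0.0308, 0.1672]
tool_rot: [3.132, 0.224, 0.009]
contact_force: [0.5, 0.3, -0.6]
opening: 0.0751
grip_force: 0.0
```

servo_tool:
  increments:
    - [[7.5,0,0,0,0],[7.5,0,0,0,0]]

```text
t: 36.85
tool_pos: [0.4833, -0.0302, 0.1617]
tool_rot: [-3.132, -0.224, 0.007]
contact_force: [-0.3, -0.1, 0.9]
opening: 0.0753
grip_force: 0.0
```

```bash
python3 - <<'E'
from h import *
st();snap('wrist','w20.png');disks('w20.png',.030);go([.559,-.2196],.165)
E
```

```text
{'t': 36.85, 'q': [-0.2162, -0.2185, 2.019, 0.0001, 1.3456, 1.2118], 'tool_pos': [0.4833, -0.0302, 0.1617], 'tool_rot': [-3.1323, -0.2241, 0.0067], 'contact_force': [-0.268, -0.125, 0.8605], 'opening': 0.0753, 'grip_force': 0.0}
pink [323.6 197.6] [ 298  173   52   50 1905] [49.8 51.5] [ 0.4853 -0.031   0.03  ] ell ctr [ 0.4854 -0.0311  0.03  ]
shift cm [ 4.8  19.83 -0.38] yaw 8.19
```

Stacked well. Now the green control dish.

servo_tool:
  increments:
    - [[7.5,1,5,-0.5,0],[7.5,2,10,-0.5,0],[7.5,4,15,-0.5,0],[7.5,4.8,18,-0.5,0],[7.5,4.8,18,-0.5,0]]

```text
t: 37.4
tool_pos: [0.5582, -0.2054, 0.1674]
tool_rot: [-3.134, -0.218, 0.003]
contact_force: [-1.3, 1.4, 0.2]
opening: 0.0749
grip_force: 0.0
```

servo_tool:
  increments:
    - [[7.5,0,0,0,0],[7.5,0,0,0,0]]

```text
t: 37.6
tool_pos: [0.557, -0.2006, 0.1679]
tool_rot: [-3.132, -0.225, 0.003]
contact_force: [0.7, 0.2, -0.1]
opening: 0.0748
grip_force: 0.0
```

```bash
python3 - <<'E'
from h import *
st();snap('wrist','w21.png');p=proj('w21.png',[.559,-.2196,.012]).astype(int);b=blob('w21.png',*p,.012,tol=40,rad=60);print(p,b);go(b[0][:2],.0168)
E
```

```text
{'t': 37.6, 'q': [-0.4716, 0.0408, 1.7659, 0.0003, 1.3376, 0.9557], 'tool_pos': [0.557, -0.2006, 0.1679], 'tool_rot': [-3.1318, -0.225, 0.0034], 'contact_force': [0.6741, 0.1563, -0.0773], 'opening': 0.0748, 'grip_force': 0.0}
[340 193] (array([ 0.5605, -0.2196,  0.012 ]), array([341.1, 191.7]), array([53.4, 54.8]))
shift cm [ 0.08  1.96 15.15] yaw 8.25
```

servo_tool:
  increments:
    - [[7.5,0.1,2,3,0],[7.5,0.1,2,7,0],[7.5,0.1,2,11,0],[7.5,0.1,2,12,0],[7.5,0.1,2,12,0]]

```text
t: 38.15
tool_pos: [0.5601, -0.2197, 0.0474]
tool_rot: [-3.131, -0.226, 0.006]
contact_force: [-0.2, 0.5, -0.5]
opening: 0.0749
grip_force: 0.0
```

servo_tool:
  increments:
    - [[7.5,0,0,1.5,0],[7.5,0,0,3.1,0],[7.5,0,0,3.1,0],[7.5,0,0,3.1,0]]

```text
t: 38.55
tool_pos: [0.5617, -0.2214, 0.0183]
tool_rot: [-3.133, -0.224, 0.0]
contact_force: [0.4, -0.4, 0.2]
opening: 0.0752
grip_force: 0.0
```

```bash
python3 - <<'E'
from h import *
st();go([.5602,-.2196],.0168)
E
```

```text
{'t': 38.55, 'q': [-0.4987, 0.2527, 1.8094, 0.0, 1.0798, 0.9292], 'tool_pos': [0.5617, -0.2214, 0.0183], 'tool_rot': [-3.1334, -0.2243, 0.0004], 'contact_force': [0.4167, -0.4244, 0.1525], 'opening': 0.0752, 'grip_force': 0.0}
shift cm [-0.12 -0.2   0.15] yaw 8.19
```

servo_tool:
  increments:
    - [[7.5,-0.1,-0.2,0.2,0],[5,-0.1,-0.2,0.2,0],[5,-0.1,-0.2,0.2,0],[5,-0.1,-0.2,0.2,0],[5,-0.1,-0.2,0.2,0]]

```text
t: 39.05
tool_pos: [0.561, -0.2199, 0.0171]
tool_rot: [3.133, 0.224, 0.002]
contact_force: [-0.1, -0.6, 4.4]
opening: 0.0569
grip_force: 32.2
```

servo_tool:
  increments:
    - [[5,0,0,0,0],[5,0,0,-3,0],[5,0,0,-7,0],[5,0,0,-11,0],[5,0,0,-15,0]]

```text
t: 39.55
tool_pos: [0.5598, -0.2193, 0.1669]
tool_rot: [-3.133, -0.224, 0.002]
contact_force: [0.9, -1.1, -0.3]
opening: 0.0564
grip_force: 32.2
```

servo_tool:
  increments:
    - [[5,-1,-5,-1,0],[5,-2,-10,-1,0],[5,-4,-15,-1,0],[5,-4.7,-19.7,-1,0],[5,-4.7,-19.7,-1,0]]

```text
t: 40.05
tool_pos: [0.4835, -0.0273, 0.1751]
tool_rot: [-3.131, -0.231, 0.003]
contact_force: [0.1, 0.2, -1.0]
opening: 0.0566
grip_force: 32.2
```

servo_tool:
  increments:
    - [[5,0,0,0,0],[5,0,0,0,0],[5,0,0,0,0]]

```text
t: 40.35
tool_pos: [0.4863, -0.0324, 0.1763]
tool_rot: [3.134, 0.222, -0.0]
contact_force: [-0.2, 0.1, -0.1]
opening: 0.0565
grip_force: 32.2
```

```bash
python3 - <<'E'
from h import *
st();snap('wrist','w22.png');print(blob('w22.png',323,268,ctrl.get_obs()['tool_pos'][2]-.005,tol=40,rad=70));go([.4852,-.0306],.048)
E
```

```text
{'t': 40.35, 'q': [-0.2192, -0.2282, 2.0017, -0.0002, 1.3682, 1.2103], 'tool_pos': [0.4863, -0.0324, 0.1763], 'tool_rot': [3.1336, 0.2218, -0.0002], 'contact_force': [-0.2475, 0.0653, -0.1115], 'opening': 0.0565, 'grip_force': 32.2201}
(array([ 0.4889, -0.0327,  0.1713]), array([322.8, 270.6]), array([ 97.5, 105.9]))
shift cm [-0.07 -0.2  12.83] yaw 8.09
```

servo_tool:
  increments:
    - [[5,-0.1,-0.15,4,0],[5,-0.1,-0.15,8,0],[5,-0.1,-0.15,11,0],[5,-0.1,-0.15,12,0],[5,-0.1,-0.15,12,0]]

```text
t: 40.9
tool_pos: [0.4836, -0.0304, 0.0548]
tool_rot: [-3.133, -0.222, 0.006]
contact_force: [-0.1, -0.5, 0.3]
opening: 0.056
grip_force: 32.2
```

servo_tool:
  increments:
    - [[5,0,0,0.2,0],[5,0,0,0.4,0],[5,0,0,0.6,0],[5,0,0,0.6,0],[5,0,0,0.6,0]]

```text
t: 41.4
tool_pos: [0.4849, -0.03, 0.0508]
tool_rot: [3.133, 0.224, 0.001]
contact_force: [0.1, 0.3, -1.0]
opening: 0.0565
grip_force: 32.2
```

```bash
python3 - <<'E'
from h import *
st();go([.4852,-.0306],.047)
E
```

```text
{'t': 41.4, 'q': [-0.2151, -0.0636, 2.0859, 0.0, 1.1185, 1.2127], 'tool_pos': [0.4849, -0.03, 0.0508], 'tool_rot': [3.1333, 0.2244, 0.0013], 'contact_force': [0.0703, 0.2779, -1.0103], 'opening': 0.0565, 'grip_force': 32.2342}
shift cm [0.02 0.07 0.38] yaw 8.19
```

servo_tool:
  increments:
    - [[5,0,0,0.15,0],[5,0,0,0.25,0],[5,0,0,0.35,0],[5,0,0,0.42,0],[5,0,0,0.42,0]]

```text
t: 41.9
tool_pos: [0.4847, -0.03, 0.0471]
tool_rot: [-3.133, -0.224, 0.002]
contact_force: [-3.8, 0.8, 7.8]
opening: 0.0564
grip_force: 33.0
```

servo_tool:
  increments:
    - [[6.8,0,0,0,0],[6.8,0,0,0,0],[6.8,0,0,0,0]]

```text
t: 42.2
tool_pos: [0.4845, -0.03, 0.0459]
tool_rot: [-3.134, -0.224, 0.0]
contact_force: [-0.0, 0.3, 0.9]
opening: 0.0681
grip_force: 0.0
```

servo_tool:
  increments:
    - [[6.8,0,0,-3,0],[6.8,0,0,-7,0],[7.5,0,0,-12,0],[7.5,0,0,-16,0],[7.5,0,0,-16,0]]

```text
t: 42.7
tool_pos: [0.4884, -0.0308, 0.2138]
tool_rot: [3.13, 0.224, 0.02]
contact_force: [0.8, 0.2, 0.7]
opening: 0.0748
grip_force: 0.0
```

servo_tool:
  increments:
    - [[6,0,0,0,0],[6,0,0,0,0],[6,0,0,0,0]]

```text
t: 43.0
tool_pos: [0.4835, -0.0297, 0.2038]
tool_rot: [-3.132, -0.224, 0.006]
contact_force: [0.0, 0.2, -0.2]
opening: 0.0596
grip_force: 0.0
```

```bash
python3 - <<'E'
from h import *
st();snap('wrist','w23.png');p=proj('w23.png',[.4852,-.0306,.042]).astype(int);print(blob('w23.png',*p,.042,tol=40,rad=60));disks('w23.png',.03);go(inc(0,.084),.11)
E
```

```text
{'t': 43.0, 'q': [-0.2152, -0.2584, 1.9795, 0.0, 1.4246, 1.2128], 'tool_pos': [0.4835, -0.0297, 0.2038], 'tool_rot': [-3.1324, -0.224, 0.0061], 'contact_force': [0.025, 0.2247, -0.2152], 'opening': 0.0596, 'grip_force': 0.0}
(array([ 0.4844, -0.0304,  0.042 ]), array([323.3, 189.8]), array([52.6, 53.9]))
shift cm [  0.16 -16.02   9.42] yaw 8.18
```

View pics/w23.png

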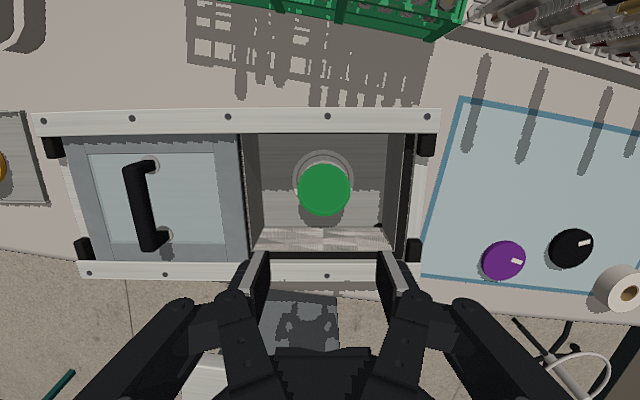

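```bash
python3 - <<'E'
from h import *
im=cv2.imread('pics/w23.png',0);m=(im<45).astype(np.uint8);m[:,:110]=0;m[:,190:]=0;m[:150]=0;m[258:]=0
y,x=np.nonzero(m);print(x.min(),x.max(),y.min(),y.max())
a=unproj('w23.png',130,167,.111);b=unproj('w23.png',149,249,.111);c=(a+b)/2;print(a,b,c,np.linalg.norm(a-b),inc(0,.084));go(c[:2],.108)
E
```

```text
122 168 160 251
[0.5014939  0.12838554 0.111     ] [0.42863893 0.117489   0.111     ] [0.46506641 0.12293727 0.111     ] 0.07366533912193608 [0.4620289 0.1291426]
shift cm [  0.37 -15.37   9.62] yaw 8.18
```

servo_tool:
  increments:
    - [[5,0,-5,0,0],[5,0.2,-10,0,0],[5,0.2,-15,0,0],[5,0.2,-15.7,2,0],[5,0.2,-15.7,4,0]]

```text
t: 43.55
tool_pos: [0.4637, 0.1277, 0.1652]
tool_rot: [-3.133, -0.23, 0.0]
contact_force: [0.1, 0.0, -0.5]
opening: 0.0498
grip_force: 0.0
```

servo_tool:
  increments:
    - [[5,0,0,2,0],[5,0,0,4,0],[5,0,0,5.4,0],[5,0,0,5.4,0],[5,0,0,5.4,0]]

```text
t: 44.05
tool_pos: [0.4642, 0.1256, 0.112]
tool_rot: [3.134, 0.224, -0.001]
contact_force: [-0.2, -0.9, 0.4]
opening: 0.0504
grip_force: 0.0
```

servo_tool:
  increments:
    - [[0,0,0,0,0],[0,0,0,0,0],[0,0,0,0,0],[0,0,0,0,0],[0,0,0,0,0]]
  newtons: 40

```text
t: 44.55
tool_pos: [0.4652, 0.1259, 0.1135]
tool_rot: [-3.133, -0.224, -0.004]
contact_force: [-0.8, 0.1, 6.0]
opening: 0.0129
grip_force: 42.1
```

```bash
python3 - <<'E'
from h import *
st();go(inc(0,.084),.11)
E
```

```text
{'t': 44.55, 'q': [0.1096, -0.1709, 2.0644, 0.0001, 1.2457, 1.5375], 'tool_pos': [0.4652, 0.1259, 0.1135], 'tool_rot': [-3.1334, -0.2242, -0.0038], 'contact_force': [-0.8395, 0.1245, 6.0027], 'opening': 0.0129, 'grip_force': 42.1115}
shift cm [-0.27 -0.37  0.35] yaw 8.19
```

servo_tool:
  increments:
    - [[0,0,0,-0.2,0],[0,0,0.5,-0.3,0],[0,0,1.5,-0.3,0],[0,0,3,-0.3,0],[0,0,4.5,-0.3,0]]

```text
t: 45.05
tool_pos: [0.4702, 0.0801, 0.1144]
tool_rot: [3.133, 0.225, -0.002]
contact_force: [1.6, -0.1, -2.3]
opening: 0.0126
grip_force: 41.1
```

servo_tool:
  increments:
    - [[0,0,1.5,0,0],[0,0,3,0,0],[0,-0.1,4.5,0,0],[0,-0.1,6,0,0],[0,-0.1,7.5,0,0]]

```text
t: 45.55
tool_pos: [0.4804, 0.0057, 0.1148]
tool_rot: [-3.133, -0.223, -0.001]
contact_force: [2.2, 1.5, -2.0]
opening: 0.0131
grip_force: 41.1
```

servo_tool:
  increments:
    - [[0,0,1,0,0],[0,0,2,0,0],[0,0,3,0,0],[0,0,3.7,0,0],[0,0,3.7,0,0]]

```text
t: 46.05
tool_pos: [0.4858, -0.0308, 0.1152]
tool_rot: [3.133, 0.223, -0.0]
contact_force: [1.8, -0.9, -2.4]
opening: 0.0132
grip_force: 41.1
```

```bash
python3 - <<'E'
from h import *
st();go(P,.105);go([.4857,-.031],.105)
E
```

```text
{'t': 46.05, 'q': [-0.2159, -0.1589, 2.0509, -0.0009, 1.2494, 1.213], 'tool_pos': [0.4858, -0.0308, 0.1152], 'tool_rot': [3.1327, 0.223, -0.0001], 'contact_force': [1.7854, -0.8537, -2.3966], 'opening': 0.0132, 'grip_force': 41.1457}
shift cm [-0.07  0.07  1.02] yaw 8.14
shift cm [-0.01  0.02  1.02] yaw 8.14
```

servo_tool:
  increments:
    - [[0,0,0,0.1,0],[0,0,0,0.2,0],[0,0,0,0.3,0],[0,0,0,0.4,0],[0,0,0,0.4,0]]

```text
t: 46.55
tool_pos: [0.4856, -0.0295, 0.111]
tool_rot: [-3.133, -0.225, -0.0]
contact_force: [1.2, 1.0, -2.3]
opening: 0.0131
grip_force: 41.2
```

servo_tool:
  increments:
    - [[0,0,0,0.1,0],[0,0,0,0.2,0],[0,0,0,0.3,0],[0,0,0,0.3,0]]

```text
t: 46.95
tool_pos: [0.4856, -0.0298, 0.1085]
tool_rot: [-3.133, -0.224, 0.0]
contact_force: [-1.1, 0.8, 3.0]
opening: 0.0129
grip_force: 41.7
```

servo_tool:
  increments:
    - [[3,0,0,0,0],[3,0,0,0,0],[3,0,0,-2,0],[4,0,0,-5,0],[5,0,0,-8.5,0]]

```text
t: 47.45
tool_pos: [0.4845, -0.0297, 0.1925]
tool_rot: [-3.133, -0.224, 0.005]
contact_force: [0.6, -0.2, -0.7]
opening: 0.0499
grip_force: 0.0
```

servo_tool:
  increments:
    - [[5,0,0,0,0],[5,0,0,0,0],[5,0,0,0,0]]

```text
t: 47.75
tool_pos: [0.4849, -0.0297, 0.1918]
tool_rot: [-3.133, -0.224, 0.003]
contact_force: [-0.9, -0.3, -1.2]
opening: 0.0497
grip_force: 0.0
```

```bash
python3 - <<'E'
from h import *
st();snap('wrist','w24.png')
def handle(fn,z):
    im=cv2.imread('pics/'+fn,0);c=proj(fn,[*P,z]).astype(int);m=np.zeros_like(im);y0,y1,x0,x1=c[1]-60,c[1]+45,c[0]-30,c[0]+30
    m[y0:y1,x0:x1]=im[y0:y1,x0:x1]<45
    n,l,s,ce=cv2.connectedComponentsWithStats(m);i=1+np.argmax(s[1:,4]);y,x=np.nonzero(l==i)
    print(fn,c,s[i]);u=np.median(x[abs(y-np.median(y))<15]);return u,y.min(),y.max()
for fn in('w4.png','w24.png'):
    u,a,b=handle(fn,.106);print(u,a,b,'z.106:',unproj(fn,u,a,.106).round(4),unproj(fn,u,b,.106).round(4),'len',np.linalg.norm(unproj(fn,u,a,.106)-unproj(fn,u,b,.106)))
im=cv2.imread('pics/w24.png',0);im4=cv2.imread('pics/w4.png',0)
for q in (im4,im): print(q[180,225:260].tolist(), q[180,370:425].tolist())
E
```

```text
{'t': 47.75, 'q': [-0.2145, -0.2455, 1.9895, -0.0001, 1.3999, 1.2135], 'tool_pos': [0.4849, -0.0297, 0.1918], 'tool_rot': [-3.133, -0.2241, 0.0034], 'contact_force': [-0.9137, -0.2878, -1.2454], 'opening': 0.0497, 'grip_force': 0.0}
w4.png [321 218] [ 312  162   17   96 1508]
320.0 162 257 z.106: [ 0.5304 -0.0241  0.106 ] [ 0.4497 -0.0352  0.106 ] len 0.0814771416747111
w24.png [324 217] [ 315  165   17   96 1518]
323.5 165 260 z.106: [ 0.5274 -0.0247  0.106 ] [ 0.4466 -0.0364  0.106 ] len 0.08161920931612851
[158, 58, 71, 103, 19, 86, 116, 111, 110, 110, 111, 110, 110, 110, 110, 111, 111, 110, 111, 112, 112, 112, 112, 113, 112, 111, 112, 107, 96, 112, 131, 132, 136, 136, 136] [136, 136, 137, 136, 136, 137, 137, 136, 136, 136, 137, 137, 136, 137, 134, 131, 132, 95, 107, 111, 112, 110, 111, 110, 110, 110, 109, 110, 110, 110, 110, 110, 110, 112, 112, 112, 112, 111, 112, 114, 112, 41, 73, 81, 162, 167, 159, 160, 159, 160, 161, 162, 164, 164, 162]
[160, 162, 160, 94, 65, 66, 11, 56, 119, 111, 110, 108, 108, 109, 108, 109, 110, 111, 112, 111, 111, 110, 111, 111, 110, 110, 109, 111, 110, 111, 103, 109, 128, 133, 136] [135, 135, 134, 135, 135, 135, 136, 135, 135, 136, 134, 135, 134, 134, 135, 135, 136, 129, 129, 132, 107, 97, 113, 111, 109, 110, 109, 110, 110, 109, 109, 108, 110, 110, 110, 110, 111, 111, 110, 110, 110, 109, 110, 112, 107, 72, 80, 149, 165, 159, 159, 158, 159, 159, 160]
```

servo_tool:
  increments:
    - [[5,0,0,-3,0],[5,0,0,-6,0],[5,0,0,-8,0],[5,0,0,-8,0],[5,0,0,-8,0]]

```text
t: 48.3
tool_pos: [0.4852, -0.0298, 0.2716]
tool_rot: [-3.133, -0.224, 0.003]
contact_force: [-0.6, 1.2, 0.2]
opening: 0.0497
grip_force: 0.0
```

servo_tool:
  increments:
    - [[5,0,0,0,0],[5,0,0,0,0],[5,0,0,0,0],[5,0,0,0,0],[5,0,0,0,0]]

```text
t: 48.8
tool_pos: [0.4856, -0.0298, 0.2729]
tool_rot: [-3.133, -0.224, 0.001]
contact_force: [-0.1, -0.4, -0.1]
opening: 0.05
grip_force: 0.0
```

```bash
python3 - <<'E'
from h import *
st();fn='w25.png';snap('wrist',fn);im=cv2.imread('pics/'+fn,0);c=proj(fn,[*P,.106]).astype(int)
m=np.zeros_like(im);m[c[1]-45:c[1]+45,c[0]-40:c[0]+40]=im[c[1]-45:c[1]+45,c[0]-40:c[0]+40]<45
n,l,s,ce=cv2.connectedComponentsWithStats(m);i=1+np.argmax(s[1:,4]);y,x=np.nonzero(l==i);u=np.median(x)
A,B=unproj(fn,u,y.min(),.106),unproj(fn,u,y.max(),.106);print(s[i],(A+B)/2,np.linalg.norm(A-B))
p=proj(fn,[.4534,.3945,.026]).astype(int);print('tray px',p)
if p[0]>20: print(blob(fn,*p,.026,tol=40,rad=40))
E
```

```text
{'t': 48.8, 'q': [-0.2144, -0.3006, 1.898, 0.0, 1.5446, 1.2135], 'tool_pos': [0.4856, -0.0298, 0.2729], 'tool_rot': [-3.1335, -0.2242, 0.0006], 'contact_force': [-0.0595, -0.4435, -0.0901], 'opening': 0.05, 'grip_force': 0.0}
[317 152  13  73 831] [ 0.4858582  -0.03051207  0.106     ] 0.08073070277307642
tray px [ 21 155]
(array([0.4537, 0.3875, 0.026 ]), array([ 26.1, 155.5]), array([40.4, 47.6]))
```

All in place; handing in.

```bash
python3 -c "
from station import ctrl
print(ctrl.finish_job())"
```

```text
the job is handed in; nothing more can be done
None
```

The batch is changed and the job handed in (no verdict was returned): both amber dishes lie stacked flat in the tray rather than side by side, the two clear dishes with the green control on top are centred on the plate, the hatch is back flush in its seat, and I saw no contact with the wash bottle, timer or label roll.

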